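# Nip a wax panel on the scraping board with its slotted fence

### The job

Get the small wax study ready for scraping: slide the slotted fence forward along its two bolts until its face stands in the marked band on the board and it nips the panel, square and gently, against the sprung bar at the end, so that the bar gives a couple of millimetres but is not driven to its stop. Then tighten both wing knobs clockwise, as far as they will go, so that the fence stays there. Do not shift the tape roll and the two tins behind the hot plate, or the crumb of wax on the board.

Things in the scene. Friction and masses are not known exactly. Their poses are not given: they have to be found in the camera images.
- board: Scraping board of plywood, 290 x 170 x 18 mm, fixed flat on the bench. Origin: centre of its underside; x: the way the fence slides towards the panel; z up. Two 6 mm bolts stand at x = -60 mm, y = +45 (a) and -45 mm (b). At the +x end a hand-screwed rail carries the sprung bar (140 mm wide, 9.5 mm high): its face lies at x = 97 to 113 mm, differently each time, and is not measured.
- marked_band (a point): Middle of the marked band on the board's top (x = +22.5 mm on the board): two thin dark lines 24 mm apart across the board, hatched between at both ends. Axes as the board's. With the panel nipped, the fence's face ends somewhere in this band. The sprung bar begins to give at 1.6 N, gives 1 mm for each further 2 N, and meets a hard stop after 3.5 mm.
- fence: Aluminium angle, 140 mm wide, 0.36 to 0.59 kg. Foot plate 5 mm thick, 110 mm deep, with two slots 9 x 65 mm over the bolts; upright 11 mm thick with its wood facing, 45 mm high. Origin: foot of the wood face, mid-width; x out of the face to the panel; z up. Spring washers give a steady drag of about 5 to 10 N, more if pressed down or tipped. It starts 29 to 41 mm short of the band's middle.
- fence_grip (a point): Middle of the fence's upright, half-way up (22.5 mm above the board's top), 5.5 mm behind its face; axes as the fence's. The upright can be taken from above across its 11 mm thickness (along the fence's x), midway between the knobs, with the fingertips some 20 mm above the board's top, clear over the panel.
- study: Wax study: wooden panel 85 x 100 x 11 mm with a mottled blue-green and ochre painted face, loose on the board between fence and bar, up to 5 degrees askew, touching neither. Origin: centre of its underside; this body's own x and y are not along the edges (see study_mid).
- study_mid (a point): Centre of the wax study, half-way up (5.5 mm above the board's top). x along its 85 mm side, roughly to the bar; y along its 100 mm side; z up.
- knob_a_grip (a point): Centre of wing knob a, on the bolt at y = +45 mm: a black bar 46 long, 10 thick, 22 mm high (12 to 34 mm above the board's top, this point 23 mm) on a round hub. x along the wing, z up; turns with it. Clockwise from above tightens, against about 0.16 N m of friction: 0.05 to 0.35 rad until its collar touches the fence, then 0.8 rad to a firm stop, where it is fully tight.
- knob_b_grip (a point): The same on wing knob b, on the bolt at y = -45 mm.
- clamp_a: Steel collar under knob a, 19 mm across, which the knob's thread presses down on the fence's foot plate: by about 50 N for each rad turned after it touches. Origin: centre of its underside.
- clamp_b: The same under knob b.
- tape: Roll of masking tape, 93 mm across, 24 mm high, lying on the bench behind the hot plate (the far side from the robot); a bystander. Origin: centre of its underside.
- tin_plum: Small pale tin, 58 mm across, 50 mm high, dark plum paint in it, on the bench behind the hot plate (the far side from the robot), between tape roll and board; a bystander. Origin: centre of its underside.
- tin_oxide: Small pale tin, 59 mm across, 45 mm high, rust-red paint in it, next to the plum one, on either side of it; a bystander. Origin: centre of its underside.
- wax_crumb: Crumb of ochre wax, 22 x 19 x 15 mm, lying on the board beside the panel (on its +y side); a bystander. Origin: centre of its underside.

How it is judged:
On the way:
1. before the knobs are tightened, the fence's face stands in the marked band and nips the panel, square and flat, against the sprung bar (contact force between study and fence between 3 and 9 N and x of fence in the frame of marked_band between -0.0135 and 0.0135 m and angle between the x axis of each of study_mid, fence and the x axis of board, either way round below 0.035 rad and angle between study_mid's own z axis and vertical below 0.03 rad and z of study_mid in the frame of board below 0.0255 m and contact force between each of clamp_a, clamp_b and fence below 20 N), for 0.2 s.
At the end, for the whole second after the job is handed in: the fence's face stands in the marked band (within 13.5 mm of its middle), square to the board within 2 degrees, and nips the flat, square panel against the sprung bar with 3 to 9 N; both collars clamp the fence with over 25 N; fence and panel at rest (contact force between study and fence between 3 and 9 N and x of fence in the frame of marked_band between -0.0135 and 0.0135 m and angle between the x axis of each of study_mid, fence and the x axis of board, either way round below 0.035 rad and angle between study_mid's own z axis and vertical below 0.03 rad and z of study_mid in the frame of board below 0.0255 m and contact force between each of clamp_a, clamp_b and fence above 25 N and linear speed of each of fence, study below 0.005 m/s); the robot touches nothing.
It fails at once if the fence crushes the panel (over 13 N between them) (contact force between study and fence above 13 N).
It fails at once if the tape roll, a loose tin or the crumb of wax is moved by over 15 mm (distance of any of tape, tin_plum, tin_oxide, wax_crumb from where it was at the start of the episode above 0.015 m).
It also fails if it takes over 72 s, if anything falls off the work surface, if the arm or the gripper's body presses on something with over 40 N, if the wrist force passes 120 N, or if a joint passes its speed limit or range.

### The arm

A 6-joint arm with a two-finger parallel gripper is mounted at the origin on the work surface; the furniture and walls round the work are solid. World frame = base frame: x ahead of the robot, y to its left, z up, the work surface at z = 0. Lengths are in m, angles in rad, forces in N, time in s.
With the tool pointing down it reaches from about 0.35 to 0.775 m from the base axis. Payload 7.3 kg.
Tool frame: the origin (TCP) lies at the very end of the fingers, on their centre line; the grasp point (between the pads) lies 19 mm behind it; z points along the fingers, y is the direction in which the jaws open and shut (so a half turn about z gives the same grasp; the last joint's range is limited). The gripper opens to 92 mm and grips with 3 to 60 N. Pads are 19 mm wide; open, the fingers measure 130 mm over their backs; the gripper's body (75 mm by 190 mm) begins 47 mm behind the grasp point.
Start: joints at [1.163, 0.342, 1.524, -0, 1.275, -0.146], TCP at [0.136, 0.507, 0.227] pointing down, gripper open.
Joint ranges: [-2.53, 2.53], [-0.77, 2.02], [0.04, 2.7], [-1, 4.14], [0.28, 2.66], [-3.11, 3.11]. Speed limits (rad/s): [2.57, 2.57, 3.14, 3.14, 3.14, 3.14].

### API

Orientations are given as [roll, pitch, yaw] about the fixed x, y, z axes, in that order (R = Rz(yaw) Ry(pitch) Rx(roll)).
In Python, from cell import monitor, eyes, order gives the robot as it stands. The module is installed in compiled form; this text tells all that it offers.
- The arm moves only by the tool carry_out, never from a script. Its argument "targets" is a list of rows, each a list of 2 entries, a list of its own where there are three numbers: the shift along the tool's x, y, z in m, then the turn about the tool's z in rad. In form: [[[dx, dy, dz], twist], ...]. A call has 1 to 10 rows; each row shifts and turns the pose as measured when the row begins, along the tool's axes as they then stand; what a row does not reach is not made up. A row lasts 1/8 s, in which the tool goes at most 62.5 mm and 10.7 degrees, less where a joint would pass 70% of its speed; a pose out of reach is approached as far as the arm can. A call is refused whole if a number of a shift passes 0.0625 or a number of a turn 0.188, either way. A call with a gripper value outside its range is refused whole. "fingers" is the closure, from 0 (fully open) to 1 (shut), set as the call begins (left out, the last holds). The fingers move at their own pace and stop on an object; "grip_force" is the grip in N (left out, the last holds). Time passes only in rows, so rows that do not move let the fingers close. It gives the time, the measured TCP pose, the force and the opening at its end, in the units of the state.
- monitor.observe(): the state, without advancing time (a new reading comes with each control period).
- eyes.read_camera(name): name is "side" or "top"; returns the picture (400x640x3 uint8, red, green, blue); there is no depth.
- eyes.camera_info(name): a dict with "K" (3x3 intrinsics, pixels), "dist" ([k1, k2, p1, p2, k3] as OpenCV has them; the pictures are not rectified), "rvec" (rotation vector, rad) and "tvec" (3), from world to camera coordinates, as OpenCV has them. Camera axes: x right, y down, z forward; pixel columns grow to the right and rows downward; lengths in m; the calibration is good to about 2 mm. A picture is of the moment at which its call begins. camera_info takes no time and is no camera call.
- order.hand_in(): hands the job in, once; it reports no verdict.
The state is a dict: "time": time; "qpos": joint angles; "qvel": joint speeds; "joint_efforts": joint torques, N m; "tool_pos": TCP position; "tool_rot": TCP orientation; "contact_force": force on the tool from outside, world axes, zero at the start; "torque": the same for the moment, N m; "opening": finger opening in m.
Only numpy, scipy, OpenCV 4.12 (cv2) and the standard library are available. Lean on these libraries where they do the work, as an engineer would, in place of code of your own. Each camera call takes 0.05 s, during which the arm holds its last target.

## Working session

There is one attempt and no reset: what is moved stays moved. The work goes in short steps, Python scripts to look and compute and a tool call to move; the robot and the scene stay as the last step left them, time stands still between calls to the robot, and variables do not carry over. Pictures are saved under pics/ and viewed, and the job is handed in when it is done.

Besides the shell and the picture viewer there is one more tool, called as a command line: name --argument value ..., lists and objects as JSON in quotes. carry_out: Moves the arm, as the interface text tells. Its arguments: {"type":"object","properties":{"targets":{"type":"array","items":{"type":"array"}},"fingers":{"type":"number"},"grip_force":{"type":"number"}},"required":["targets"]}

```bash
mkdir -p pics; python3 - <<'E'
from cell import monitor, eyes, order
import cv2
print(monitor.observe())
for n in("side","top"):
    im=eyes.read_camera(n); cv2.imwrite(f"pics/{n}0.png",im[:,:,::-1]); print(n,eyes.camera_info(n))
E
```

```text
{'time': 0.0, 'qpos': array([ 1.16298702e+00,  3.42709919e-01,  1.52498899e+00,  2.90769279e-05,
        1.27537499e+00, -1.45963372e-01]), 'qvel': array([ 0.0014196 , -0.00135928, -0.00090212, -0.00014811, -0.00026076,
       -0.00053541]), 'joint_efforts': array([-2.71343903e-03, -4.31224930e+01, -2.44216508e+01,  7.15126027e-02,
        5.58308023e-02, -1.36696153e-04]), 'tool_pos': array([0.13570026, 0.50675987, 0.22606138]), 'tool_rot': array([-3.14013121e+00, -2.42948643e-04,  2.87973805e+00]), 'contact_force': array([0.46978489, 0.21862623, 1.04987642]), 'torque': array([ 0.04068123,  0.00383748, -0.00089785]), 'opening': 0.09192546512627706}
side {'K': array([[463.59796984,   0.        , 322.48154893],
       [  0.        , 463.59796984, 198.63260977],
       [  0.        ,   0.        ,   1.        ]]), 'dist': array([-0.05774953,  0.        ,  0.        ,  0.        ,  0.        ]), 'rvec': array([ 2.19767983, -0.11775727,  0.06314529]), 'tvec': array([-0.48331621, -0.02361173,  1.01472624])}
top {'K': array([[366.15348647,   0.        , 319.35109988],
       [  0.        , 366.15348647, 200.85451425],
       [  0.        ,   0.        ,   1.        ]]), 'dist': array([-0.08561043,  0.        ,  0.        ,  0.        ,  0.        ]), 'rvec': array([ 2.1780426 , -2.18034101,  0.05994329]), 'tvec': array([-0.16878172,  0.48038066,  0.86127044])}
```

View pics/side0.png

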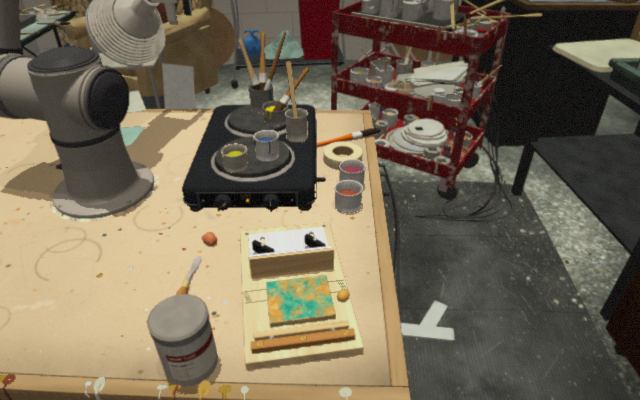

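View pics/top0.png

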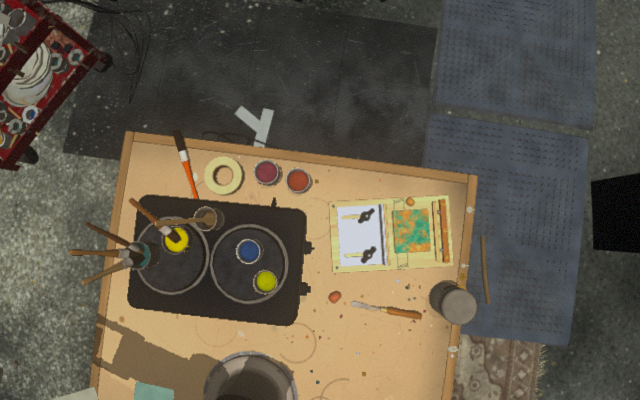

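```bash
cat > h.py <<'E'
import numpy as np, cv2
from cell import eyes, monitor
C={n:eyes.camera_info(n) for n in("side","top")}
def proj(n,P):
    c=C[n]; return cv2.projectPoints(np.array(P,float).reshape(-1,1,3),c["rvec"],c["tvec"],c["K"],c["dist"])[0].reshape(-1,2)
def ray(n,uv):
    c=C[n]; R=cv2.Rodrigues(c["rvec"])[0]
    x=cv2.undistortPoints(np.array(uv,float).reshape(-1,1,2),c["K"],c["dist"]).reshape(-1,2)
    d=np.c_[x,np.ones(len(x))]@R; return -R.T@c["tvec"],d
def onz(n,uv,z):
    o,d=ray(n,uv); return o+d*((z-o[2])/d[:,2])[:,None]
E
python3 - <<'E'
from h import *
for n in C: print(n,proj(n,[[0,0,0],[.136,.507,.227],[.4,0,0],[.5,0,0]]).round(), ray(n,[[320,200]])[0])
print(onz("top",[[330,200],[450,195],[454,265],[331,273]],.018))
a=cv2.imread("pics/top0.png")[180:290,310:480]; cv2.imwrite("pics/top0z.png",cv2.resize(a,None,fx=4.7,fy=4.7,interpolation=cv2.INTER_CUBIC))
a=cv2.imread("pics/side0.png")[220:370,230:370]; cv2.imwrite("pics/side0z.png",cv2.resize(a,None,fx=4,fy=4,interpolation=cv2.INTER_CUBIC))
E
```

```text
side [[105. 188.]
 [181.  19.]
 [285. 177.]
 [329. 175.]] [ 0.38902182 -0.88141502  0.57930217]
top [[250. 399.]
 [-18. 365.]
 [250. 234.]
 [250. 193.]] [ 0.4194591  -0.18182153  0.88996326]
[[ 0.48202998 -0.19474712  0.018     ]
 [ 0.49364804 -0.48351878  0.018     ]
 [ 0.32645086 -0.48982468  0.018     ]
 [ 0.30915656 -0.19674861  0.018     ]]
```

View pics/top0z.png

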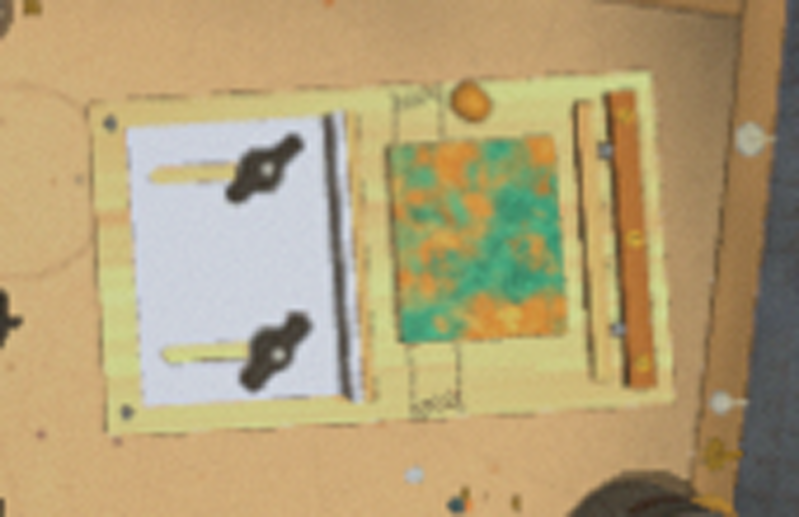

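View pics/side0z.png

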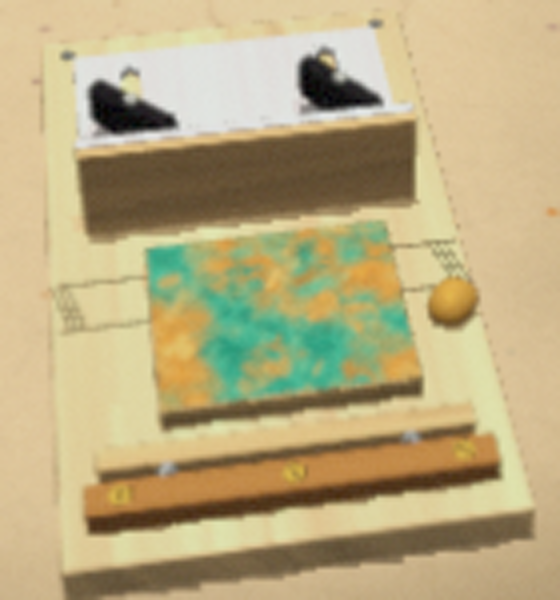

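```bash
python3 - <<'E'
from h import *
im=cv2.imread("pics/top0.png"); hsv=cv2.cvtColor(im,cv2.COLOR_BGR2HSV)
for p in [(338,202),(335,240),(400,255),(434,210),(320,220),(400,285),(470,230),(350,230)]: print(p,hsv[p[1],p[0]],im[p[1],p[0]])
im=cv2.imread("pics/side0.png"); hsv=cv2.cvtColor(im,cv2.COLOR_BGR2HSV)
for p in [(258,288),(330,270),(300,350),(350,340),(236,260),(370,340)]: print(p,hsv[p[1],p[0]],im[p[1],p[0]])
# handpicked board corners
t=np.array([[92,102],[650,72],[675,402],[108,433]])/4.7+[310,180]
s=np.array([[45,45],[405,14],[533,512],[65,575]])/4+[230,220]
for n,u in(("top",t),("side",s)): print(n,onz(n,u,.018).round(4))
# brushes
o1,d1=ray("side",[[240,35],[291,62]]);o2,d2=ray("top",[[70,252],[130,200]])
for a,b in zip(d1,d2):
    t=np.linalg.lstsq(np.c_[a,-b],o2-o1,rcond=None)[0]; print(o1+a*t[0],o2+b*t[1])
E
```

```text
(338, 202) [ 22 103 206] [123 183 206]
(335, 240) [ 29  87 205] [135 202 205]
(400, 255) [ 28  91 204] [131 199 204]
(434, 210) [ 17 134 203] [ 96 158 203]
(320, 220) [ 19 100 206] [125 176 206]
(400, 285) [ 18 105 208] [122 173 208]
(470, 230) [ 17 138 148] [ 68 112 148]
(350, 230) [109  19 218] [218 208 202]
(258, 288) [ 23  79 223] [154 207 223]
(330, 270) [ 19 103 151] [ 90 128 151]
(300, 350) [ 28  63 223] [168 219 223]
(350, 340) [ 22 100 145] [ 88 129 145]
(236, 260) [ 18  74 224] [159 199 224]
(370, 340) [ 19  80 203] [139 179 203]
top [[ 0.478  -0.1937  0.018 ]
 [ 0.4929 -0.4793  0.018 ]
 [ 0.3252 -0.4889  0.018 ]
 [ 0.3112 -0.2014  0.018 ]]
side [[ 0.3106 -0.2026  0.018 ]
 [ 0.4816 -0.1974  0.018 ]
 [ 0.4924 -0.4827  0.018 ]
 [ 0.3262 -0.4914  0.018 ]]
[0.31176546 0.29344067 0.23643029] [0.36930861 0.29661634 0.23434606]
[0.43195683 0.19903825 0.1959959 ] [0.46974603 0.19838374 0.19838385]
```

```bash
cat >> h.py <<'E'
class B: pass
def tob(P): # world -> board xy
    c,s=np.cos(YAW),np.sin(YAW); return (np.asarray(P)[:,:2]-CEN)@np.array([[c,-s],[s,c]])
def tow(x,y):
    c,s=np.cos(YAW),np.sin(YAW); return CEN+np.array([c*x-s*y,s*x+c*y])
def fitb(W):
    m=np.array([[-.145,.085],[.145,.085],[.145,-.085],[-.145,-.085]]); c=W.mean(0); q=W-c
    th=np.arctan2((m[:,0]*q[:,1]-m[:,1]*q[:,0]).sum(),(m*q).sum()); return c,th
tz=np.array([[92,102],[650,72],[675,402],[108,433]])/4.7+[310,180]
sz=np.array([[405,14],[533,512],[65,575],[45,45]])/4+[230,220]
wt=onz("top",tz,.018)[:,:2]; ws=onz("side",sz,.018)[:,:2]
(ct,yt),(cs,ys)=fitb(wt),fitb(ws)
CEN=(ct+cs)/2; YAW=(yt+ys)/2
def T(p): return np.array(p,float)/4.7+[310,180]
def S(p): return np.array(p,float)/4+[230,220]
E
python3 - <<'E'
from h import *
print(ct,yt,cs,ys)
P=lambda l,n,u,z:print(l,n,(tob(onz(n,u,z))*1e3).round(1).tolist())
P("fence top edge","top",T([[352,112],[368,400]]),.063)
P("fence top edge","side",S([[76,153],[414,118]]),.063)
P("fence foot","side",S([[90,235],[412,200]]),.018)
P("panel","top",T([[388,147],[553,135],[567,333],[402,343]]),.029)
P("panel","side",S([[385,220],[422,380],[160,412],[147,245]]),.029)
P("bar","top",T([[575,102],[600,380]]),.0275)
P("bar","side",S([[97,452],[470,405]]),.0275)
P("band","top",T([[395,95],[441,90],[410,410],[460,410]]),.018)
P("band","side",S([[55,290],[75,332],[440,240],[460,285]]),.018)
P("bolts","top",T([[266,168],[276,352]]),.055)
P("wingA","top",T([[238,192],[292,145]]),.052)
P("wingB","top",T([[252,380],[302,322]]),.052)
print(tow(-.06,.045),tow(-.06,-.045))
E
```

```text
[ 0.40181224 -0.34083959] -1.5201010568074207 [ 0.40270788 -0.34353866] -1.5260476291310274
fence top edge top [[-20.6, 68.7], [-20.9, -69.2]]
fence top edge side [[-19.2, -69.9], [-19.1, 68.2]]
fence foot side [[-17.2, -68.3], [-17.0, 67.8]]
panel top [[2.1, 52.1], [85.8, 53.9], [86.4, -45.2], [3.3, -45.8]]
panel side [[3.5, 52.7], [88.2, 52.9], [88.3, -45.5], [2.8, -45.1]]
bar top [[98.6, 70.1], [102.1, -69.7]]
bar side [[101.9, -69.4], [101.4, 68.7]]
band top [[9.4, 78.7], [33.0, 80.1], [7.5, -80.4], [32.8, -81.8]]
band side [[11.5, -83.4], [34.9, -76.1], [7.7, 75.2], [33.6, 78.6]]
bolts top [[-62.6, 44.0], [-62.7, -44.8]]
wingA top [[-76.6, 33.1], [-49.0, 54.7]]
wingB top [[-74.7, -57.9], [-49.0, -31.2]]
[ 0.4443466  -0.28011076] [ 0.35444906 -0.28440411]
```

```bash
cat > plan.py <<'E'
import sys,json
from h import *
def plan(wps,step=.06,tw=.17):
    s=monitor.observe(); p=s["tool_pos"].copy(); y=s["tool_rot"][2]; rows=[]
    for q,yt in wps:
        q=np.array(q,float); dy=(yt-y)  # desired world yaw change
        n=int(max(1,np.ceil(np.linalg.norm(q-p)/step),np.ceil(abs(dy)/tw))); d=(q-p)/n
        for i in range(n):
            yy=y+dy*i/n; rows.append([[round(float(d@[np.cos(yy),np.sin(yy),0]),4),round(float(d@[np.sin(yy),-np.cos(yy),0]),4),round(float(-d[2]),4)],round(-dy/n,4)])
        p=q;y=yt
    for i in range(0,len(rows),10): print(json.dumps(rows[i:i+10]))
def st():
    s=monitor.observe(); print(round(s["time"],2),s["tool_pos"].round(4),s["tool_rot"].round(4),s["contact_force"].round(2),s["torque"].round(3),round(s["opening"],4),s["qpos"].round(3))
E
python3 - <<'E'
from plan import *
g=tow(-.024,0);print(g,YAW)
plan([([.136,.507,.40],2.75),([.45,.2,.40],1.8),([.45,-.05,.38],.9),([g[0],g[1],.2],YAW+np.pi/2)])
E
```

```text
[ 0.40111517 -0.31821645] -1.523074342969224
[[[-0.0001, 0.0001, -0.058], 0.0433], [[-0.0001, 0.0001, -0.058], 0.0433], [[-0.0001, 0.0001, -0.058], 0.0433], [[-0.0509, -0.0205, -0.0], 0.1187], [[-0.053, -0.0143, -0.0], 0.1187], [[-0.0543, -0.0079, -0.0], 0.1187], [[-0.0549, -0.0014, -0.0], 0.1187], [[-0.0547, 0.0051, -0.0], 0.1187], [[-0.0537, 0.0115, -0.0], 0.1187], [[-0.0519, 0.0178, -0.0], 0.1187]]
[[[-0.0495, 0.0238, -0.0], 0.1187], [[-0.0406, -0.0095, 0.0033], 0.15], [[-0.0415, -0.0033, 0.0033], 0.15], [[-0.0416, 0.0029, 0.0033], 0.15], [[-0.0407, 0.0091, 0.0033], 0.15], [[-0.0388, 0.0151, 0.0033], 0.15], [[-0.0361, 0.0207, 0.0033], 0.15], [[-0.0401, 0.0214, 0.03], 0.142], [[-0.0366, 0.0269, 0.03], 0.142], [[-0.0325, 0.0318, 0.03], 0.142]]
[[[-0.0276, 0.0361, 0.03], 0.142], [[-0.0223, 0.0396, 0.03], 0.142], [[-0.0164, 0.0424, 0.03], 0.142]]
```

carry_out --targets '[[[0,0,-0.058],0.043],[[0,0,-0.058],0.043],[[0,0,-0.058],0.043],[[-0.051,-0.02,0],0.119],[[-0.053,-0.014,0],0.119],[[-0.054,-0.008,0],0.119],[[-0.055,-0.001,0],0.119],[[-0.055,0.005,0],0.119],[[-0.054,0.011,0],0.119],[[-0.052,0.018,0],0.119]]' --fingers 0

```text
time: 1.35
tool_pos: [0.4126, 0.2288, 0.4029]
tool_rot: [-3.136, 0.006, 1.895]
contact_force: [0.1, 1.1, -0.2]
opening: 0.0918
```

```bash
python3 - <<'E'
from plan import *
st()
g=tow(-.024,0)
plan([([.45,.15,.38],1.7),([.45,-.05,.36],.9),([g[0],g[1],.2],YAW+np.pi/2)])
E
```

```text
1.35 [0.4126 0.2288 0.4029] [-3.136   0.0056  1.895 ] [ 0.11  1.13 -0.23] [-0.016 -0.032  0.039] 0.0918 [ 0.347  0.169  1.282 -0.005  1.696  0.023]
[[[-0.0433, 0.0052, 0.0115], 0.0975], [[-0.0426, 0.0093, 0.0115], 0.0975], [[-0.0397, -0.0052, 0.004], 0.16], [[-0.04, 0.0012, 0.004], 0.16], [[-0.0393, 0.0076, 0.004], 0.16], [[-0.0376, 0.0137, 0.004], 0.16], [[-0.0349, 0.0196, 0.004], 0.16], [[-0.0401, 0.0214, 0.0267], 0.142], [[-0.0366, 0.0269, 0.0267], 0.142], [[-0.0325, 0.0318, 0.0267], 0.142]]
[[[-0.0276, 0.0361, 0.0267], 0.142], [[-0.0223, 0.0396, 0.0267], 0.142], [[-0.0164, 0.0424, 0.0267], 0.142]]
```

carry_out --targets '[[[-0.0433,0.0052,0.0115],0.0975],[[-0.0426,0.0093,0.0115],0.0975],[[-0.04,-0.005,0.004],0.16],[[-0.04,0.001,0.004],0.16],[[-0.039,0.0076,0.004],0.16],[[-0.0376,0.0137,0.004],0.16],[[-0.035,0.0196,0.004],0.16],[[-0.04,0.0214,0.0267],0.142],[[-0.0366,0.027,0.0267],0.142],[[-0.0325,0.032,0.0267],0.142]]'

```text
time: 2.6
tool_pos: [0.4165, -0.1988, 0.2764]
tool_rot: [3.138, 0.01, 0.424]
contact_force: [0.3, -0.4, -1.2]
opening: 0.0918
```

carry_out --targets '[[[-0.0276,0.036,0.0267],0.142],[[-0.0223,0.04,0.0267],0.142],[[-0.0164,0.0424,0.0267],0.142],[[0,0,0],0],[[0,0,0],0]]' --fingers 0.45

```text
time: 3.22
tool_pos: [0.3803, -0.3374, 0.1917]
tool_rot: [3.139, 0.012, -0.021]
contact_force: [0.1, 0.3, 0.6]
opening: 0.0513
```

```bash
python3 - <<'E'
from plan import *
st()
g=tow(-.024,0)
plan([([g[0],g[1],.1],YAW+np.pi/2)])
for n in("side","top"):
    im=eyes.read_camera(n)[:,:,::-1]; cv2.imwrite(f"pics/{n}1.png",im)
a=cv2.imread("pics/side1.png")[150:370,180:400]; cv2.imwrite("pics/side1z.png",cv2.resize(a,None,fx=2.7,fy=2.7,interpolation=cv2.INTER_CUBIC))
E
```

```text
3.23 [ 0.3803 -0.3374  0.1917] [ 3.1388  0.0116 -0.0207] [0.13 0.26 0.63] [-0.064  0.182 -0.043] 0.0513 [-0.87   0.348  1.618 -0.011  1.181  0.726]
[[[0.0102, -0.0098, 0.0459], -0.0342], [[0.0105, -0.0094, 0.0459], -0.0342]]
```

View pics/side1z.png

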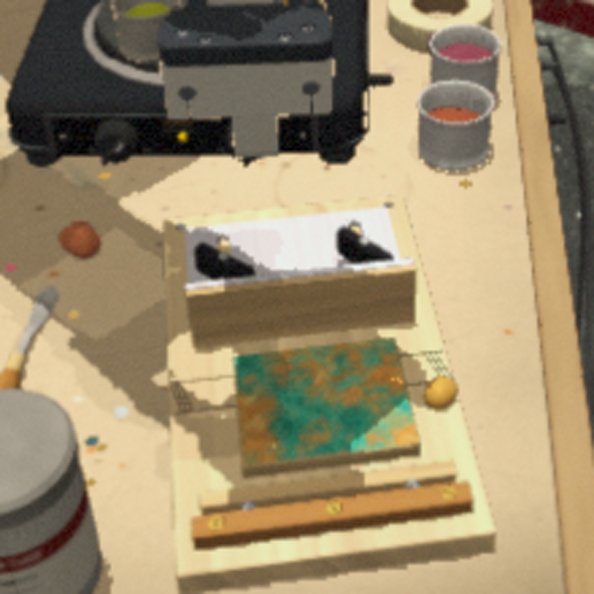

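carry_out --targets '[[[0.01,-0.01,0.046],-0.034],[[0.0105,-0.0095,0.046],-0.034],[[0,0,0],0]]'

```text
time: 3.7
tool_pos: [0.4035, -0.3163, 0.1017]
tool_rot: [3.133, 0.006, 0.056]
contact_force: [-0.1, 0.5, -0.0]
opening: 0.0504
```

```bash
python3 - <<'E'
from plan import *
st()
g=tow(-.024,0)
plan([([g[0],g[1],.04],YAW+np.pi/2)],step=.022)
for n in("side","top"):
    im=eyes.read_camera(n)[:,:,::-1]; cv2.imwrite(f"pics/{n}2.png",im)
a=cv2.imread("pics/side2.png")[170:370,200:400]; b=cv2.imread("pics/top2.png")[150:310,310:470];f=lambda a:cv2.resize(a,(400,400),interpolation=cv2.INTER_CUBIC);cv2.imwrite("pics/z2.png",np.hstack([f(a),f(b)]))
E
```

```text
3.7 [ 0.4035 -0.3163  0.1017] [3.1329 0.0063 0.0563] [-0.15  0.53 -0.03] [-0.051  0.125  0.044] 0.0504 [-0.808  0.458  1.729 -0.013  0.952  0.714]
[[[-0.0008, 0.0006, 0.0206], 0.0029], [[-0.0008, 0.0006, 0.0206], 0.0029], [[-0.0008, 0.0006, 0.0206], 0.0029]]
```

View pics/z2.png

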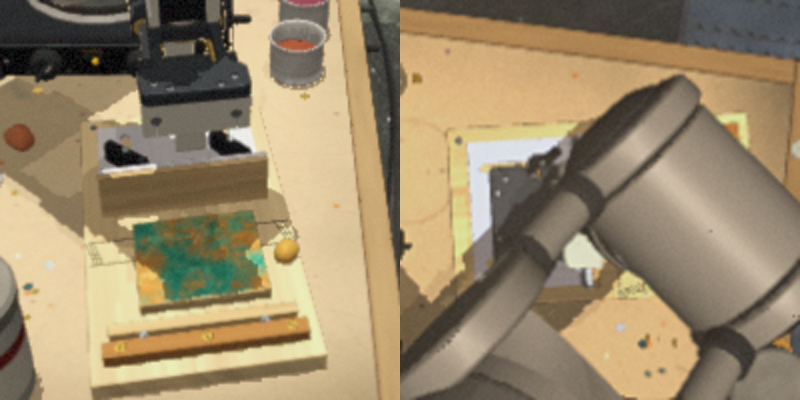

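carry_out --targets '[[[-0.001,0.0005,0.0205],0.003],[[-0.001,0.0005,0.0205],0.003],[[-0.001,0.0005,0.0205],0.003],[[0,0,0],0]]'

```text
time: 4.3
tool_pos: [0.4064, -0.3275, 0.0527]
tool_rot: [3.112, -0.01, 0.045]
contact_force: [0.1, -0.7, 0.2]
opening: 0.0504
```

```bash
python3 - <<'E'
from plan import *
st()
for n in("side",):
    im=eyes.read_camera(n)[:,:,::-1]; cv2.imwrite(f"pics/{n}3.png",im)
a=cv2.imread("pics/side3.png")[220:340,230:370]; cv2.imwrite("pics/z3.png",cv2.resize(a,None,fx=5,fy=5,interpolation=cv2.INTER_CUBIC))
E
```

```text
4.3 [ 0.4064 -0.3275  0.0527] [ 3.1125 -0.0104  0.0446] [ 0.07 -0.67  0.22] [-0.043  0.198  0.009] 0.0504 [-0.818  0.532  1.772 -0.015  0.809  0.718]
```

View pics/z3.png

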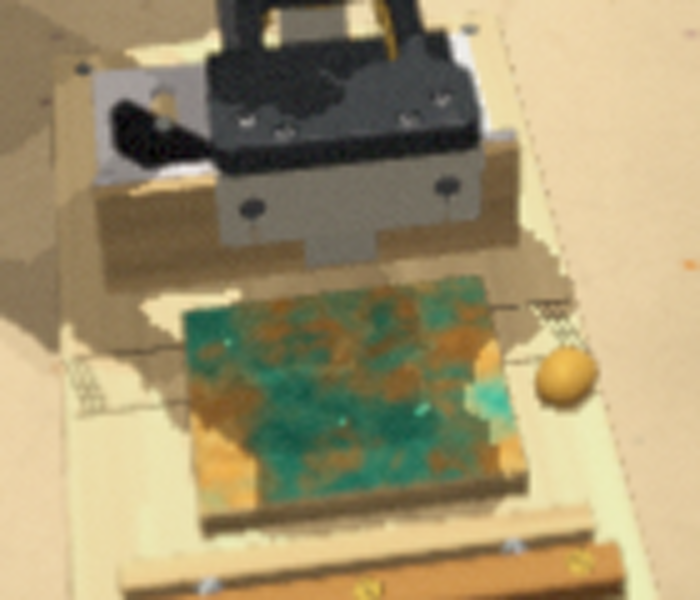

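carry_out --targets '[[[0,0,-0.02],0],[[0,0,-0.02],0],[[0,0,0],0],[[0,0,0],0]]'

```text
time: 4.85
tool_pos: [0.4086, -0.3295, 0.1013]
tool_rot: [3.103, -0.019, 0.044]
contact_force: [-0.2, 0.7, 1.0]
opening: 0.0507
```

```bash
python3 - <<'E'
from plan import *
st()
E
```

```text
4.85 [ 0.4086 -0.3295  0.1013] [ 3.1025 -0.0189  0.0444] [-0.22  0.66  1.02] [ 0.017  0.19  -0.008] 0.0507 [-0.818  0.458  1.73  -0.014  0.911  0.717]
```

carry_out --targets '[[[0,0,0],0],[[0,0,0],0],[[0,0,0],0]]'

```text
time: 5.22
tool_pos: [0.4082, -0.3291, 0.1003]
tool_rot: [3.104, -0.017, 0.044]
contact_force: [0.6, -0.3, -0.1]
opening: 0.0501
```

```bash
python3 - <<'E'
from plan import *
st()
E
```

```text
5.22 [ 0.4082 -0.3291  0.1003] [ 3.1041 -0.0175  0.0443] [ 0.57 -0.28 -0.09] [ 0.036  0.179 -0.044] 0.0501 [-0.818  0.46   1.731 -0.014  0.911  0.717]
```

carry_out --targets '[[[0,0,-0.05],0],[[0,0,-0.05],0]]'

```text
time: 5.48
tool_pos: [0.4045, -0.3237, 0.1978]
tool_rot: [3.113, -0.01, 0.044]
contact_force: [0.2, -1.2, -0.2]
opening: 0.0503
```

carry_out --targets '[[[0,0,-0.03],0]]'

```text
time: 5.6
tool_pos: [0.4044, -0.3231, 0.2298]
tool_rot: [3.111, -0.011, 0.044]
contact_force: [-0.6, -0.9, -0.5]
opening: 0.0507
```

carry_out --targets '[[[0,0,-0.01],0]]'

```text
time: 5.72
tool_pos: [0.4047, -0.3232, 0.2412]
tool_rot: [3.109, -0.013, 0.044]
contact_force: [0.8, 0.2, -0.3]
opening: 0.0502
```

carry_out --targets '[[[0,0,0],0],[[0,0,0],0]]'

```text
time: 5.98
tool_pos: [0.4042, -0.3227, 0.2394]
tool_rot: [3.111, -0.011, 0.044]
contact_force: [-0.7, 0.8, -0.4]
opening: 0.0508
```

```bash
python3 - <<'E'
from plan import *
st()
E
```

```text
5.97 [ 0.4042 -0.3227  0.2394] [ 3.1111 -0.0115  0.044 ] [-0.66  0.82 -0.43] [-0.07   0.179  0.025] 0.0508 [-0.815  0.301  1.548 -0.012  1.262  0.715]
```

carry_out --targets '[[[0,0,0.006],0],[[0,0,0.01],0],[[0,0,0.01],0],[[0,0,0.01],0],[[0,0,0.006],0],[[0,0,0.003],0],[[0,0,0.001],0]]'

```text
time: 6.85
tool_pos: [0.4036, -0.323, 0.1864]
tool_rot: [3.116, -0.007, 0.044]
contact_force: [0.7, -0.1, 0.1]
opening: 0.0505
```

```bash
python3 - <<'E'
from plan import *
st()
E
```

```text
6.85 [ 0.4036 -0.323   0.1864] [ 3.1165 -0.0069  0.0438] [ 0.7  -0.11  0.06] [-0.04   0.207 -0.034] 0.0505 [-0.816  0.352  1.628 -0.012  1.138  0.716]
```

carry_out --targets '[[[0,-0.0008,0.006],0],[[-0.0003,-0.0008,0.01],0],[[-0.0003,-0.0008,0.01],0],[[-0.0003,-0.0008,0.01],0],[[-0.0003,-0.0008,0.01],0],[[-0.0003,-0.0008,0.01],0],[[-0.0003,-0.0008,0.01],0],[[-0.0003,-0.0008,0.006],0],[[0,0,0.003],0],[[0,0,0.001],0]]'

```text
time: 8.1
tool_pos: [0.4019, -0.3184, 0.105]
tool_rot: [3.116, -0.007, 0.044]
contact_force: [0.2, 0.5, 0.1]
opening: 0.0505
```

```bash
python3 - <<'E'
from plan import *
st()
E
```

```text
8.1 [ 0.4019 -0.3184  0.105 ] [ 3.1161 -0.0072  0.0439] [0.16 0.47 0.11] [-0.02   0.169 -0.019] 0.0505 [-0.813  0.443  1.744 -0.014  0.931  0.723]
```

carry_out --targets '[[[0,0,-0.06],0]]'

```text
time: 8.22
tool_pos: [0.3996, -0.3152, 0.1621]
tool_rot: [3.123, -0.001, 0.044]
contact_force: [1.1, -1.9, -0.0]
opening: 0.0505
```

carry_out --targets '[[[0,0,-0.02],0]]'

```text
time: 8.35
tool_pos: [0.4007, -0.316, 0.1856]
tool_rot: [3.119, -0.005, 0.044]
contact_force: [-0.4, -0.1, -0.2]
opening: 0.0505
```

carry_out --targets '[[[0,0,-0.005],0]]'

```text
time: 8.48
tool_pos: [0.4011, -0.3163, 0.1919]
tool_rot: [3.117, -0.007, 0.044]
contact_force: [0.1, 0.4, 0.2]
opening: 0.0504
```

carry_out --targets '[[[0,0,0],0],[[0,0,0],0]]'

```text
time: 8.72
tool_pos: [0.4009, -0.3161, 0.191]
tool_rot: [3.117, -0.006, 0.044]
contact_force: [-0.3, 0.5, -0.1]
opening: 0.0502
```

carry_out --targets '[[[-0.024,-0.018,0],0]]'

```text
time: 8.85
tool_pos: [0.3763, -0.2994, 0.1893]
tool_rot: [3.118, -0.006, 0.044]
contact_force: [-0.5, 0.1, -0.3]
opening: 0.0505
```

carry_out --targets '[[[-0.006,-0.004,0],0]]'

```text
time: 8.98
tool_pos: [0.369, -0.2946, 0.1882]
tool_rot: [3.12, -0.004, 0.044]
contact_force: [-0.0, -0.3, -0.8]
opening: 0.0503
```

carry_out --targets '[[[0,0,0],0],[[0,0,0],0]]'

```text
time: 9.22
tool_pos: [0.3695, -0.2952, 0.1878]
tool_rot: [3.12, -0.004, 0.043]
contact_force: [-0.3, -1.3, 0.9]
opening: 0.0505
```

carry_out --targets '[[[0.024,0.018,0],0]]'

```text
time: 9.35
tool_pos: [0.3942, -0.312, 0.1884]
tool_rot: [3.12, -0.004, 0.043]
contact_force: [0.1, -0.3, 0.0]
opening: 0.0502
```

carry_out --targets '[[[0.006,0.004,0],0]]'

```text
time: 9.48
tool_pos: [0.4016, -0.3168, 0.1883]
tool_rot: [3.12, -0.004, 0.043]
contact_force: [0.4, 0.3, 0.1]
opening: 0.0503
```

carry_out --targets '[[[0,0,0],0],[[0,0,0],0]]'

```text
time: 9.72
tool_pos: [0.4013, -0.3163, 0.1877]
tool_rot: [3.121, -0.003, 0.044]
contact_force: [0.1, -0.7, -0.7]
opening: 0.0506
```

carry_out --targets '[[[-0.024,-0.018,0],0],[[-0.04,-0.03,0],0],[[-0.012,-0.009,0],0],[[-0.004,-0.003,0],0],[[0,0,0],0],[[0.008,0.006,0],0],[[0.024,0.018,0],0],[[0.024,0.018,0],0],[[0.015,0.01,0],0],[[0.006,0.004,0],0]]'

```text
time: 10.98
tool_pos: [0.4009, -0.3142, 0.187]
tool_rot: [3.119, -0.005, 0.044]
contact_force: [0.0, 0.0, -0.2]
opening: 0.0511
```

carry_out --targets '[[[0.002,0.001,0],0],[[0,0,0],0]]'

```text
time: 11.22
tool_pos: [0.4033, -0.3151, 0.1863]
tool_rot: [3.12, -0.004, 0.044]
contact_force: [-1.4, 0.2, 0.5]
opening: 0.0504
```

carry_out --targets '[[[0,0,0.06],0],[[0,0,-0.005],0],[[0,0,0],0],[[0,0,0],0]]'

```text
time: 11.72
tool_pos: [0.4045, -0.3176, 0.1357]
tool_rot: [3.115, -0.008, 0.044]
contact_force: [0.8, -0.3, 0.4]
opening: 0.0503
```

carry_out --targets '[[[0,0,-0.06],0],[[0,0,0.006],0],[[0,0,0],0]]'

```text
time: 12.1
tool_pos: [0.4049, -0.3171, 0.1954]
tool_rot: [3.109, -0.013, 0.044]
contact_force: [-0.5, 0.7, -0.2]
opening: 0.0502
```

carry_out --targets '[[[0,0,-0.06],0],[[0,0,0.012],0],[[0,0,0],0]]'

```text
time: 12.48
tool_pos: [0.4038, -0.3152, 0.2441]
tool_rot: [3.11, -0.012, 0.044]
contact_force: [-0.1, 0.3, -0.3]
opening: 0.0506
```

carry_out --targets '[[[0,0,0.006],0],[[-0.0005,-0.0002,0.01],0],[[-0.0005,-0.0002,0.012],0],[[-0.0005,-0.0002,0.012],0],[[-0.0005,-0.0002,0.012],0],[[-0.0005,-0.0002,0.012],0],[[-0.0005,-0.0002,0.012],0],[[-0.0005,-0.0002,0.012],0],[[-0.0005,0,0.012],0],[[0,0,0.012],0]]'

```text
time: 13.72
tool_pos: [0.4001, -0.3167, 0.1223]
tool_rot: [3.113, -0.01, 0.044]
contact_force: [0.0, -0.4, -0.3]
opening: 0.0505
```

carry_out --targets '[[[0,0,0.01],0],[[0,0,0.008],0],[[0,0,0.006],0],[[0,0,0.004],0],[[0,0,0.002],0],[[0,0,0.001],0],[[0,0,0],0]]'

```text
time: 14.6
tool_pos: [0.4007, -0.3178, 0.089]
tool_rot: [3.113, -0.01, 0.044]
contact_force: [-0.6, -0.1, 0.6]
opening: 0.0508
```

```bash
python3 - <<'E'
from plan import *
st()
E
```

```text
14.6 [ 0.4007 -0.3178  0.089 ] [ 3.1129 -0.01    0.0436] [-0.58 -0.09  0.61] [-0.022  0.16  -0.008] 0.0508 [-0.813  0.462  1.768 -0.015  0.884  0.723]
```

carry_out --targets '[[[0,-0.0002,0.006],0.001],[[0,-0.0003,0.01],0.001],[[0,-0.0003,0.01],0.001],[[0,-0.0003,0.01],0],[[0,0,0.006],0],[[0,0,0.003],0],[[0,0,0.001],0],[[0,0,0],0]]'

```text
time: 15.6
tool_pos: [0.4011, -0.3179, 0.0394]
tool_rot: [3.113, -0.01, 0.04]
contact_force: [-0.2, -0.6, 0.0]
opening: 0.0504
```

```bash
python3 - <<'E'
from plan import *
st()
for n in("side",):
    im=eyes.read_camera(n)[:,:,::-1]; cv2.imwrite(f"pics/{n}4.png",im)
a=cv2.imread("pics/side4.png")[220:340,230:370]; cv2.imwrite("pics/z4.png",cv2.resize(a,None,fx=5,fy=5,interpolation=cv2.INTER_CUBIC))
E
```

```text
15.6 [ 0.4011 -0.3179  0.0394] [ 3.1133 -0.0097  0.0404] [-0.17 -0.64  0.02] [-0.028  0.181  0.028] 0.0504 [-0.813  0.54   1.809 -0.016  0.764  0.729]
```

View pics/z4.png

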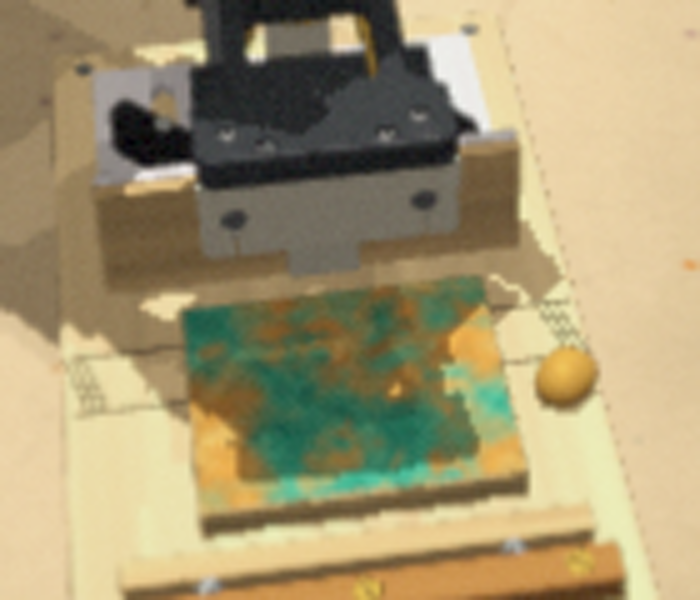

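carry_out --targets '[[[0,0,0],-0.004],[[0,0,0],-0.003],[[0,0,0],0],[[0,0,0],0],[[0,0,0],0],[[0,0,0],0]]' --fingers 1 --grip_force 18

```text
time: 16.4
tool_pos: [0.4015, -0.3182, 0.0402]
tool_rot: [3.112, -0.01, 0.048]
contact_force: [-0.2, -1.0, -0.2]
opening: 0.011
```

```bash
python3 - <<'E'
from plan import *
st()
E
```

```text
16.4 [ 0.4015 -0.3182  0.0402] [ 3.1121 -0.0105  0.0482] [-0.18 -0.95 -0.17] [0.196 0.15  0.139] 0.011 [-0.813  0.539  1.809 -0.016  0.765  0.721]
```

carry_out --targets '[[[0,0.002,0.0001],0],[[0,0.002,0.0001],0],[[0,0.002,0.0001],0],[[0,0.002,0.0001],0],[[0,0.002,0.0001],0]]'

```text
time: 17.02
tool_pos: [0.4012, -0.3186, 0.0401]
tool_rot: [3.13, -0.007, 0.047]
contact_force: [1.9, 7.9, 6.2]
opening: 0.0112
```

```bash
python3 - <<'E'
from plan import *
st(); print(tob(monitor.observe()["tool_pos"][None])*1e3)
E
```

```text
17.02 [ 0.4012 -0.3186  0.0401] [ 3.1298 -0.0071  0.0465] [1.86 7.9  6.15] [ 1.401 -0.154  0.068] 0.0112 [-0.819  0.545  1.796 -0.003  0.787  0.707]
[[-2.36385076e+01  2.00481545e-02]]
```

carry_out --targets '[[[0,0.003,-0.0003],0],[[0,0.003,0],0],[[0,0.003,0],0]]'

```text
time: 17.4
tool_pos: [0.4006, -0.3204, 0.04]
tool_rot: [-3.14, -0.004, 0.045]
contact_force: [1.8, 9.9, 6.1]
opening: 0.011
```

```bash
python3 - <<'E'
from plan import *
st(); print(tob(monitor.observe()["tool_pos"][None])*1e3)
E
```

```text
17.4 [ 0.4006 -0.3204  0.04  ] [-3.1401 -0.0037  0.0455] [1.82 9.92 6.09] [ 1.527 -0.161 -0.014] 0.011 [-0.826  0.551  1.785  0.005  0.805  0.695]
[[-21.86029051  -0.62247706]]
```

carry_out --targets '[[[0,0.008,-0.0005],0.002],[[0,0.008,-0.0005],0.001]]'

```text
time: 17.65
tool_pos: [0.4, -0.3313, 0.04]
tool_rot: [-3.13, 0.0, 0.043]
contact_force: [0.6, 8.6, 2.4]
opening: 0.011
```

```bash
python3 - <<'E'
from plan import *
st(); print(tob(monitor.observe()["tool_pos"][None])*1e3)
E
```

```text
17.65 [ 0.4    -0.3313  0.04  ] [-3.1304e+00  3.0000e-04  4.2700e-02] [0.63 8.58 2.38] [ 1.127 -0.025 -0.013] 0.011 [-0.844  0.563  1.758  0.009  0.829  0.678]
[[-11.00420401  -1.76396939]]
```

carry_out --targets '[[[0.0005,0.008,-0.0006],-0.003],[[0.0005,0.006,-0.0005],-0.003]]'

```text
time: 17.9
tool_pos: [0.4002, -0.3404, 0.0399]
tool_rot: [-3.12, 0.004, 0.049]
contact_force: [0.0, 9.0, 4.3]
opening: 0.0111
```

```bash
python3 - <<'E'
from plan import *
st(); print(tob(monitor.observe()["tool_pos"][None])*1e3)
for n in("side","top"):
    im=eyes.read_camera(n)[:,:,::-1]; cv2.imwrite(f"pics/{n}5.png",im)
a=cv2.imread("pics/side5.png")[220:340,230:370]; cv2.imwrite("pics/z5.png",cv2.resize(a,None,fx=5,fy=5,interpolation=cv2.INTER_CUBIC))
E
```

```text
17.9 [ 0.4002 -0.3404  0.0399] [-3.1203  0.0043  0.0488] [0.01 9.   4.28] [ 1.13   0.03  -0.034] 0.0111 [-0.857  0.576  1.732  0.013  0.853  0.657]
[[-1.84629724 -2.01544435]]
```

View pics/z5.png

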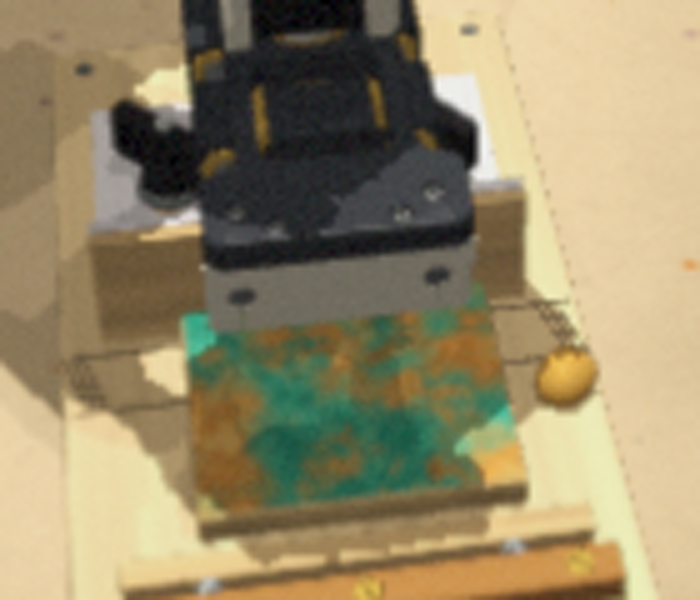

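carry_out --targets '[[[0,0,0],0],[[0,0,0],0],[[0,0,0],0],[[0,0,0],0]]' --fingers 0.6

```text
time: 18.5
tool_pos: [0.4003, -0.3415, 0.0399]
tool_rot: [-3.122, 0.004, 0.049]
contact_force: [0.2, -0.1, 1.2]
opening: 0.0366
```

carry_out --targets '[[[0,0,-0.025],0],[[0,0,-0.025],0],[[0,0,0],0],[[0,0,0],0]]'

```text
time: 19.0
tool_pos: [0.4001, -0.3423, 0.09]
tool_rot: [-3.121, 0.005, 0.048]
contact_force: [-0.6, 0.0, 0.2]
opening: 0.0365
```

```bash
python3 - <<'E'
from plan import *
st(); print(tob(monitor.observe()["tool_pos"][None])*1e3)
E
```

```text
19.0 [ 0.4001 -0.3423  0.09  ] [-3.1211  0.0049  0.0484] [-0.57  0.    0.15] [-0.066  0.211  0.043] 0.0365 [-0.859  0.504  1.686  0.011  0.971  0.658]
[[ 0.02445262 -2.21101301]]
```

carry_out --targets '[[[0,0,0.02],0],[[0,0,0.02],0],[[0,0,-0.004],0],[[0,0,0],0]]'

```text
time: 19.5
tool_pos: [0.399, -0.3407, 0.0508]
tool_rot: [-3.118, 0.007, 0.048]
contact_force: [0.2, 0.6, -0.4]
opening: 0.0371
```

carry_out --targets '[[[0,0,-0.02],0],[[0,0,0.004],0],[[0,0,0.02],0],[[0,0,-0.004],0],[[0,0,0],0]]'

```text
time: 20.12
tool_pos: [0.3994, -0.3412, 0.0519]
tool_rot: [-3.12, 0.006, 0.048]
contact_force: [-0.5, 0.7, 0.3]
opening: 0.0368
```

carry_out --targets '[[[0.0003,0,0.005],0],[[0.0003,0,0.004],0],[[0,0,0.002],0]]'

```text
time: 20.5
tool_pos: [0.4002, -0.3412, 0.041]
tool_rot: [-3.121, 0.005, 0.048]
contact_force: [-0.2, -0.6, 0.7]
opening: 0.0368
```

carry_out --targets '[[[0,0,0],0],[[0,0,0],0],[[0,0,0],0],[[0,0,0],0],[[0,-0.002,-0.0003],0],[[0,-0.002,-0.0003],0],[[0,-0.002,-0.0003],0],[[0,-0.002,-0.0003],0],[[0,-0.002,-0.0003],0]]' --fingers 1

```text
time: 21.62
tool_pos: [0.4003, -0.3371, 0.041]
tool_rot: [-3.132, 0.003, 0.049]
contact_force: [-0.9, -6.8, -7.3]
opening: 0.0109
```

```bash
python3 - <<'E'
from plan import *
st(); print(tob(monitor.observe()["tool_pos"][None])*1e3)
E
```

```text
21.62 [ 0.4003 -0.3371  0.041 ] [-3.1323e+00  2.8000e-03  4.8900e-02] [-0.91 -6.78 -7.28] [-1.195  0.192  0.034] 0.0109 [-0.849  0.567  1.745  0.005  0.838  0.67 ]
[[-5.13789399 -1.68049539]]
```

carry_out --targets '[[[0,-0.0013,0.0003],0],[[0,-0.0013,0.0002],0],[[0,-0.0013,0],0],[[0,-0.0013,0],0],[[0,-0.0013,0],0],[[0,-0.0013,0],0],[[0,-0.0013,0],0],[[0,-0.0013,0],0]]'

```text
time: 22.62
tool_pos: [0.4005, -0.3371, 0.0412]
tool_rot: [3.132, -0.001, 0.049]
contact_force: [-1.3, -6.3, -3.5]
opening: 0.011
```

```bash
python3 - <<'E'
from plan import *
st(); print(tob(monitor.observe()["tool_pos"][None])*1e3)
E
```

```text
22.62 [ 0.4005 -0.3371  0.0412] [ 3.1322e+00 -1.0000e-03  4.9400e-02] [-1.34 -6.31 -3.45] [-0.825  0.383  0.007] 0.011 [-0.843  0.56   1.759 -0.007  0.814  0.683]
[[-5.20395741 -1.53102743]]
```

carry_out --targets '[[[0,-0.0013,0.0002],0],[[0,-0.0013,0.0002],0],[[0,-0.0013,0],0],[[0,-0.0013,0],0],[[0,-0.0013,0],0],[[0,-0.0013,0],0]]'

```text
time: 23.38
tool_pos: [0.4005, -0.3371, 0.0415]
tool_rot: [3.119, -0.004, 0.049]
contact_force: [0.1, -7.2, -3.1]
opening: 0.0109
```

carry_out --targets '[[[0,0.006,-0.0003],0],[[0,0.008,-0.0005],0],[[0,0.007,-0.0005],0]]'

```text
time: 23.75
tool_pos: [0.3996, -0.3492, 0.0409]
tool_rot: [3.138, 0.002, 0.046]
contact_force: [3.4, 9.3, 0.4]
opening: 0.011
```

```bash
python3 - <<'E'
from plan import *
st(); print(tob(monitor.observe()["tool_pos"][None])*1e3)
E
```

```text
23.75 [ 0.3996 -0.3492  0.0409] [3.1383e+00 1.6000e-03 4.6100e-02] [3.4  9.34 0.42] [ 1.67  -0.507 -0.223] 0.011 [-0.861  0.573  1.733 -0.004  0.834  0.667]
[[ 6.91287696 -3.01241242]]
```

carry_out --targets '[[[0.001,0.004,-0.0005],-0.002]]'

```text
time: 23.88
tool_pos: [0.3998, -0.3499, 0.0409]
tool_rot: [-3.138, 0.004, 0.047]
contact_force: [-1.8, 12.1, 3.7]
opening: 0.0108
```

carry_out --targets '[[[0.001,0.004,-0.0005],0]]'

```text
time: 24.0
tool_pos: [0.3998, -0.3499, 0.0408]
tool_rot: [-3.129, 0.008, 0.047]
contact_force: [-1.3, 11.8, 5.0]
opening: 0.0108
```

```bash
python3 - <<'E'
from plan import *
st(); print(tob(monitor.observe()["tool_pos"][None])*1e3)
for n in("side","top"):
    im=eyes.read_camera(n)[:,:,::-1]; cv2.imwrite(f"pics/{n}6.png",im)
a=cv2.imread("pics/side6.png")[220:340,230:370]; cv2.imwrite("pics/z6.png",cv2.resize(a,None,fx=5,fy=5,interpolation=cv2.INTER_CUBIC))
E
```

```text
24.0 [ 0.3998 -0.3499  0.0408] [-3.1293  0.0076  0.047 ] [-1.26 11.77  5.02] [ 1.859  0.288 -0.043] 0.0108 [-0.864  0.581  1.718  0.002  0.857  0.658]
[[ 7.60010176 -2.8602397 ]]
```

View pics/z6.png

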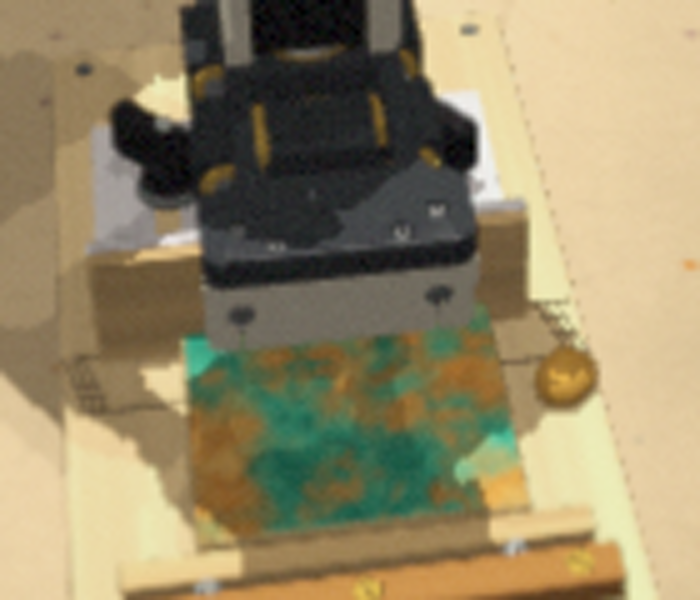

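```bash
python3 - <<'E'
from h import *
a=cv2.imread("pics/side6.png")[285:350,250:360]; cv2.imwrite("pics/z6b.png",cv2.resize(a,None,fx=7,fy=7,interpolation=cv2.INTER_CUBIC))
a=cv2.imread("pics/side0.png")[285:350,250:360]; cv2.imwrite("pics/z0b.png",cv2.resize(a,None,fx=7,fy=7,interpolation=cv2.INTER_CUBIC))
E
```

```text
(no output)
```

View pics/z6b.png

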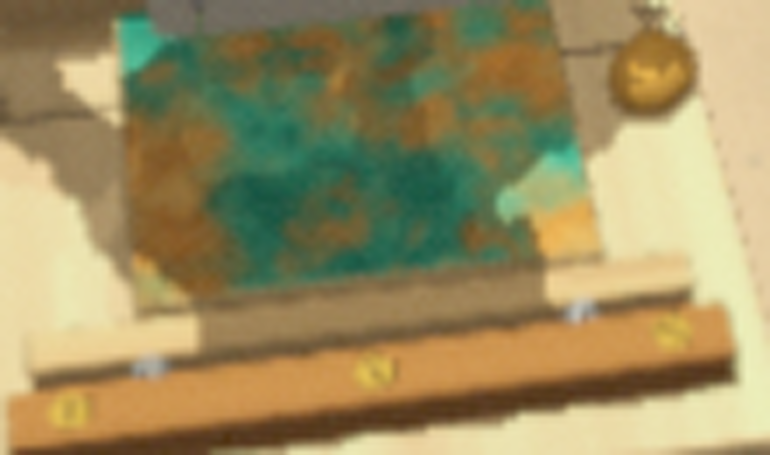

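View pics/z0b.png

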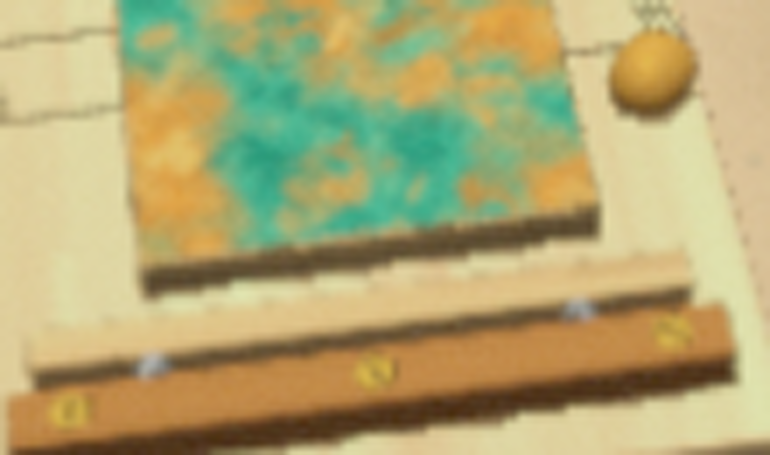

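carry_out --targets '[[[0.0005,0.0048,-0.0006],0]]'

```text
time: 24.22
tool_pos: [0.3998, -0.3506, 0.0408]
tool_rot: [-3.122, 0.01, 0.047]
contact_force: [2.2, 14.2, 2.6]
opening: 0.0106
```

```bash
python3 - <<'E'
from plan import *
st(); print(tob(monitor.observe()["tool_pos"][None])*1e3)
E
```

```text
24.23 [ 0.3998 -0.3506  0.0408] [-3.1215  0.01    0.047 ] [ 2.16 14.2   2.56] [ 2.02  -0.348 -0.044] 0.0106 [-0.867  0.585  1.71   0.006  0.869  0.653]
[[ 8.27676375 -2.89243315]]
```

carry_out --targets '[[[0,0,0],0],[[0,0,0],0],[[0,0,0],0],[[0,0,0],0]]' --fingers 0.6

```text
time: 24.72
tool_pos: [0.4001, -0.3508, 0.0412]
tool_rot: [-3.122, 0.009, 0.047]
contact_force: [-0.0, 0.7, 0.9]
opening: 0.0367
```

```bash
python3 - <<'E'
from plan import *
st(); print(tob(monitor.observe()["tool_pos"][None])*1e3)
im=eyes.read_camera("side")[:,:,::-1]; cv2.imwrite("pics/side7.png",im)
cv2.imwrite("pics/z7.png",cv2.resize(im[220:350,235:365],None,fx=4.5,fy=4.5,interpolation=cv2.INTER_CUBIC))
E
```

```text
24.73 [ 0.4001 -0.3508  0.0412] [-3.1219  0.0093  0.0473] [-0.02  0.69  0.92] [-0.051  0.153 -0.039] 0.0367 [-0.867  0.584  1.709  0.006  0.87   0.653]
[[ 8.46887147 -2.52668251]]
```

View pics/z7.png

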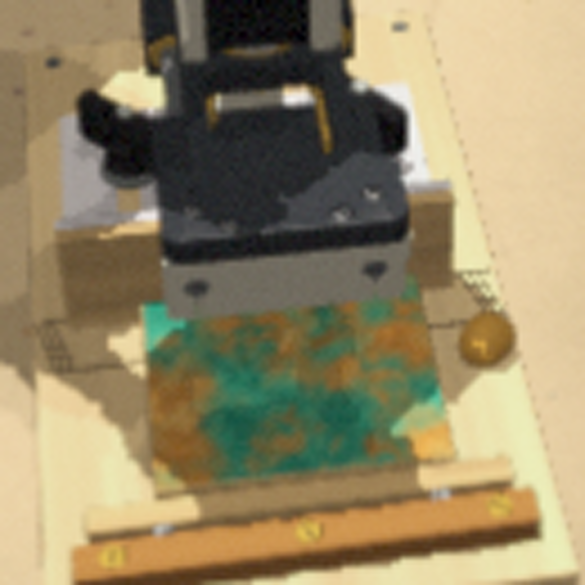

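carry_out --targets '[[[0,0,-0.006],0],[[0,0,-0.012],0],[[0,0,-0.02],0],[[0,0,-0.02],0],[[0,-0.01,-0.01],0.1],[[0,-0.01,-0.005],0.1],[[0,-0.01,0],0.1]]'

```text
time: 25.65
tool_pos: [0.4032, -0.3235, 0.1225]
tool_rot: [-3.129, 0.01, -0.263]
contact_force: [0.6, -0.1, -0.7]
opening: 0.0368
```

```bash
python3 - <<'E'
from plan import *
st(); print(tob(monitor.observe()["tool_pos"][None])*1e3)
im=eyes.read_camera("side")[:,:,::-1]; cv2.imwrite("pics/side8.png",im)
cv2.imwrite("pics/z8.png",cv2.resize(im[200:350,230:370],None,fx=4,fy=4,interpolation=cv2.INTER_CUBIC))
im=eyes.read_camera("top")[:,:,::-1]; cv2.imwrite("pics/top8.png",im)
cv2.imwrite("pics/z8t.png",cv2.resize(im[180:290,310:480],None,fx=4.7,fy=4.7,interpolation=cv2.INTER_CUBIC))
E
```

```text
25.65 [ 0.4032 -0.3235  0.1225] [-3.1289  0.0102 -0.2631] [ 0.63 -0.07 -0.73] [-0.003  0.152 -0.017] 0.0368 [-0.828  0.445  1.681  0.006  1.032  1.003]
[[-18.58822645   1.87584116]]
```

View pics/z8.png

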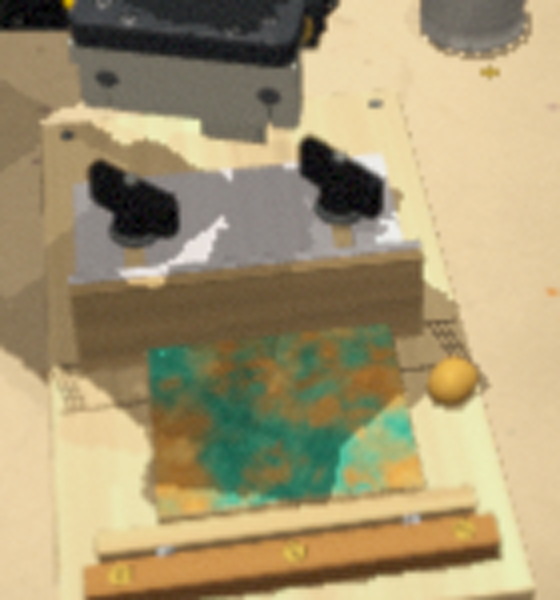

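View pics/z8t.png

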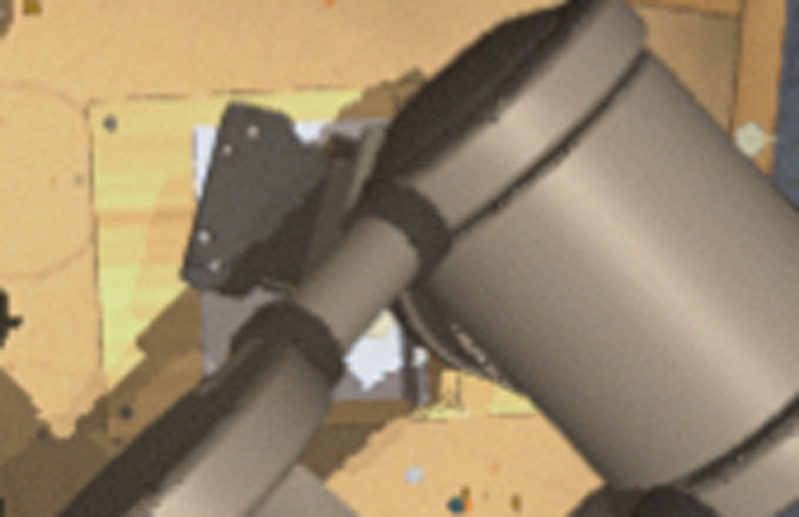

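```bash
python3 - <<'E'
from h import *
a=cv2.imread("pics/side0.png").astype(float).sum(2);b=cv2.imread("pics/side8.png").astype(float).sum(2)
for c0,c1 in((254,262),(338,346)):
    # shear along bar slope -0.126 px/col
    def prof(im,r0,r1):
        rs=np.arange(r0,r1,.25);out=0
        for c in range(c0,c1): out=out+np.interp(rs+(-.126)*(c-c0),np.arange(400),im[:,c])
        return rs,out/(c1-c0)
    r0=320 if c0>300 else 330
    rs,pa=prof(a,r0,r0+26); _,pb=prof(b,r0,r0+26)
    print(c0);print(pa[::4].round().astype(int));print(pb[::4].round().astype(int))
E
```

```text
254
[595 585 573 565 560 553 538 458 336 280 309 382 412 418 422 423 411 380
 332 217 163 161 184 315 522 587]
[632 630 618 605 600 593 587 561 459 343 340 411 445 448 453 454 442 415
 360 239 178 178 201 346 559 622]
338
[592 565 535 533 548 547 483 338 251 285 361 402 403 411 418 408 383 316
 220 169 165 216 376 535 587 594]
[634 620 587 566 571 586 571 481 333 323 395 434 435 440 451 441 412 345
 242 185 179 237 406 571 623 631]
```

```bash
python3 - <<'E'
from h import *
im=cv2.imread("pics/top0.png"); g=im.max(2)
m=(g<110).astype(np.uint8)
n,l,s,c=cv2.connectedComponentsWithStats(m[190:275,335:384])
for i in range(1,n):
    if s[i,4]<25: continue
    v,u=np.nonzero(l==i); uv=np.c_[u+335,v+190]; b=tob(onz("top",uv,.045))*1e3
    d=b-b.mean(0); w,V=np.linalg.eigh(d.T@d); 
    print(s[i],b.mean(0).round(1),np.degrees(np.arctan2(V[1,1],V[0,1])),np.sqrt(w/len(b)),(d@V[:,1]).min(),(d@V[:,1]).max())
    # top surface only, brightness weighting skip
a=cv2.imread("pics/top0.png")[195:270,340:395]; cv2.imwrite("pics/k0.png",cv2.resize(a,None,fx=8,fy=8,interpolation=cv2.INTER_CUBIC))
print(tow(-.06,.045),tow(-.06,-.045),YAW)
E
```

```text
[44 15  5 59 81] [-30.2   2.3] 90.6109910022614 [ 0.93284515 39.13375486] -68.1074045616378 65.34316222623264
[ 23  19  16  14 101] [-64.9  44.4] -143.06211872044227 [ 4.49702327 11.02419443] -22.588122269408977 20.38746105572155
[ 26  57  15  16 104] [-63.6 -43.7] 45.98262206323942 [ 4.37966982 11.58143827] -20.84968266583459 21.659418621457654
[ 0.4443466  -0.28011076] [ 0.35444906 -0.28440411] -1.523074342969224
```

View pics/k0.png

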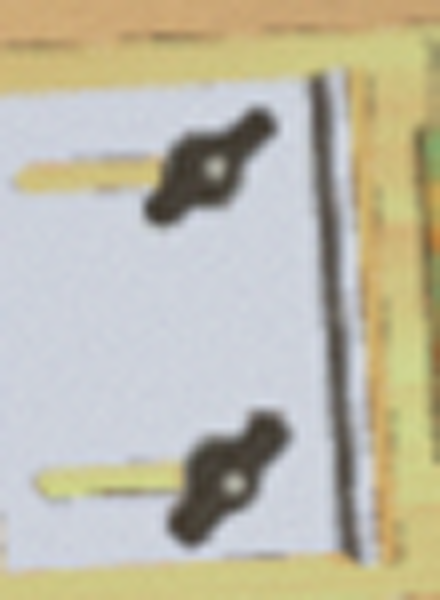

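```bash
python3 - <<'E'
from plan import *
a=tow(-.0615,.0446); b=tow(-.0615,-.0446); print(a,b)
plan([([*a,.12],YAW+np.radians(37))],step=.012,tw=.12)
E
```

```text
[ 0.4438755  -0.27863155] [ 0.35477705 -0.28288674]
[[[0.0047, -0.0089, 0.0003], 0.103], [[0.0037, -0.0093, 0.0003], 0.103], [[0.0027, -0.0096, 0.0003], 0.103], [[0.0017, -0.0099, 0.0003], 0.103], [[0.0007, -0.01, 0.0003], 0.103], [[-0.0003, -0.01, 0.0003], 0.103]]
```

carry_out --targets '[[[0.0047,-0.009,0],0.103],[[0.0037,-0.0093,0],0.103],[[0.0027,-0.0096,0],0.103],[[0.0017,-0.01,0],0.103],[[0.0005,-0.01,0],0.103],[[0,-0.006,0],0.06],[[0,-0.002,0],0.02]]'

```text
time: 26.62
tool_pos: [0.4441, -0.282, 0.1256]
tool_rot: [-3.137, 0.013, -0.857]
contact_force: [-0.2, -0.4, -0.3]
opening: 0.0369
```

```bash
python3 - <<'E'
from plan import *
st()
a=tow(-.0615,.0446)
plan([([*a,.10],YAW+np.radians(37))],step=.008,tw=.12)
im=eyes.read_camera("side")[:,:,::-1]; cv2.imwrite("pics/side9.png",im)
cv2.imwrite("pics/z9.png",cv2.resize(im[170:320,230:380],None,fx=4,fy=4,interpolation=cv2.INTER_CUBIC))
E
```

```text
26.62 [ 0.4441 -0.282   0.1256] [-3.1372  0.0125 -0.857 ] [-0.15 -0.43 -0.29] [0.054 0.176 0.064] 0.0369 [-0.715  0.453  1.655  0.007  1.045  1.709]
[[[-0.0007, -0.0005, 0.0064], 0.0051], [[-0.0007, -0.0005, 0.0064], 0.0051], [[-0.0007, -0.0005, 0.0064], 0.0051], [[-0.0007, -0.0005, 0.0064], 0.0051]]
```

View pics/z9.png

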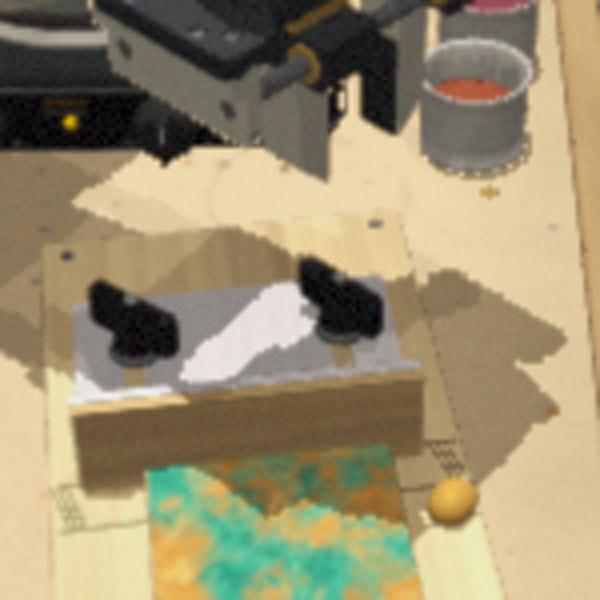

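carry_out --targets '[[[-0.0005,-0.0003,0.006],0.005],[[-0.0005,-0.0003,0.01],0.005],[[-0.0005,-0.0003,0.01],0.005],[[-0.0005,-0.0003,0.01],0.005],[[-0.0005,-0.0003,0.01],0],[[-0.0005,-0.0003,0.01],0],[[0,0,0.007],0],[[0,0,0.003],0]]'

```text
time: 27.68
tool_pos: [0.4422, -0.2777, 0.0542]
tool_rot: [-3.138, 0.014, -0.876]
contact_force: [0.4, -1.0, -0.1]
opening: 0.0369
```

```bash
python3 - <<'E'
from plan import *
st()
a=tow(-.0615,.0446)
plan([([*a,.034],YAW+np.radians(37))],step=.008,tw=.12)
im=eyes.read_camera("side")[:,:,::-1]; cv2.imwrite("pics/side10.png",im)
cv2.imwrite("pics/z10.png",cv2.resize(im[200:320,260:380],None,fx=5,fy=5,interpolation=cv2.INTER_CUBIC))
E
```

```text
27.68 [ 0.4422 -0.2777  0.0542] [-3.1379  0.0143 -0.8764] [ 0.41 -1.   -0.05] [0.014 0.22  0.012] 0.0369 [-0.711  0.547  1.735  0.008  0.873  1.731]
[[[0.0006, -0.0002, 0.0067], 0.0003], [[0.0006, -0.0002, 0.0067], 0.0003], [[0.0006, -0.0002, 0.0067], 0.0003]]
```

View pics/z10.png

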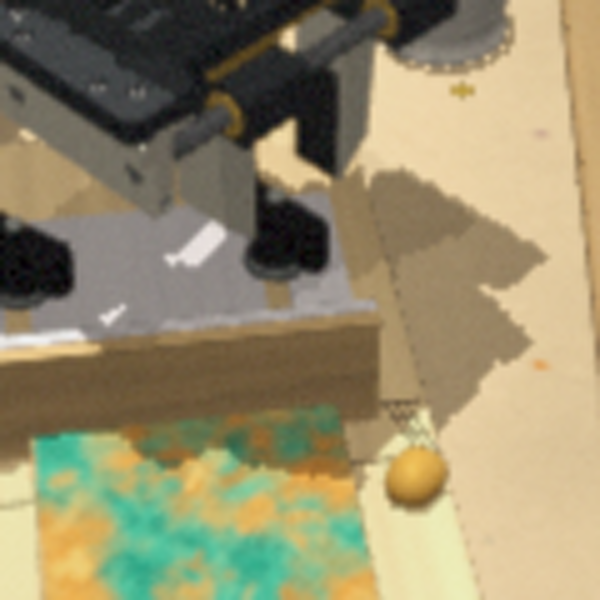

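carry_out --targets '[[[0.0006,-0.0002,0.006],0],[[0.0006,-0.0002,0.007],0],[[0.0006,0,0.005],0],[[0,0,0.001],0]]'

```text
time: 28.22
tool_pos: [0.4439, -0.2789, 0.0342]
tool_rot: [-3.138, 0.013, -0.876]
contact_force: [-0.1, 0.8, -0.6]
opening: 0.0367
```

carry_out --targets '[[[0,0,0],0],[[0,0,-0.0003],0],[[0,0,-0.0003],0],[[0,0,-0.0003],0]]' --fingers 1 --grip_force 30

```text
time: 28.72
tool_pos: [0.4438, -0.2792, 0.0348]
tool_rot: [-3.138, 0.013, -0.876]
contact_force: [1.1, -0.8, -6.8]
opening: 0.0159
```

```bash
python3 - <<'E'
from plan import *
st(); print(tob(monitor.observe()["tool_pos"][None])*1e3)
E
```

```text
28.73 [ 0.4438 -0.2792  0.0348] [-3.1381  0.0133 -0.8763] [ 1.09 -0.76 -6.76] [-0.193 -0.05   0.008] 0.0159 [-0.711  0.58   1.744  0.008  0.83   1.731]
[[-60.94471029  44.45978296]]
```

carry_out --targets '[[[0,0,0.0006],0],[[0,0,0],0]]'

```text
time: 28.98
tool_pos: [0.4438, -0.2792, 0.0347]
tool_rot: [-3.138, 0.013, -0.876]
contact_force: [-0.5, -0.7, -1.6]
opening: 0.0168
```

```bash
python3 - <<'E'
from h import *
im=cv2.imread("pics/side9.png")
a=im[225:265,245:335]; cv2.imwrite("pics/k9.png",cv2.resize(a,None,fx=8,fy=8,interpolation=cv2.INTER_CUBIC))
im=eyes.read_camera("side")[:,:,::-1]; cv2.imwrite("pics/side11.png",im)
cv2.imwrite("pics/z11.png",cv2.resize(im[220:280,280:350],None,fx=8,fy=8,interpolation=cv2.INTER_CUBIC))
E
```

```text
(no output)
```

View pics/k9.png

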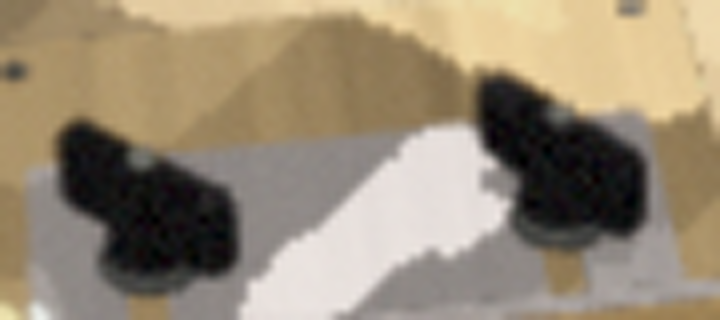

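View pics/z11.png

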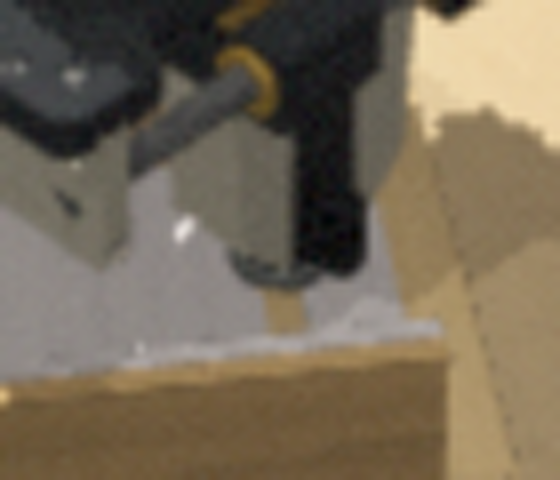

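```bash
python3 - <<'E'
from h import *
for n,u in(("a",[[490,75],[558,112],[638,150]]),("b",[[75,122],[140,156],[228,188]])):
    b=tob(onz("side",np.array(u)/8+[245,225],.052))*1e3; d=b[2]-b[0]; print(n,b.round(1).tolist(),np.degrees(np.arctan2(d[1],d[0])),np.hypot(*d))
st=monitor.observe(); print(st["opening"],st["torque"])
E
```

```text
a [[-76.7, 30.2], [-62.3, 43.2], [-47.5, 58.3]] 43.84588691768118 40.483181037516964
b [[-74.8, -60.1], [-61.7, -46.8], [-48.8, -29.0]] 50.05579560188209 40.543117615890054
0.01646200443835857 [-0.01149536  0.2484609   0.04864733]
```

carry_out --targets '[[[0,0,-0.0003],0.06],[[0,0,-0.0003],0.08]]'

```text
time: 29.28
tool_pos: [0.4435, -0.2794, 0.0348]
tool_rot: [-3.141, 0.013, -1.019]
contact_force: [-1.6, -1.7, -4.1]
opening: 0.0167
```

```bash
python3 - <<'E'
from plan import *
st()
im=eyes.read_camera("side")[:,:,::-1]; cv2.imwrite("pics/side12.png",im)
cv2.imwrite("pics/z12.png",cv2.resize(im[220:280,280:350],None,fx=8,fy=8,interpolation=cv2.INTER_CUBIC))
E
```

```text
29.27 [ 0.4435 -0.2794  0.0348] [-3.1408  0.0135 -1.0187] [-1.58 -1.71 -4.15] [-0.322  0.182  0.234] 0.0167 [-0.711  0.58   1.744  0.007  0.83   1.874]
```

View pics/z12.png

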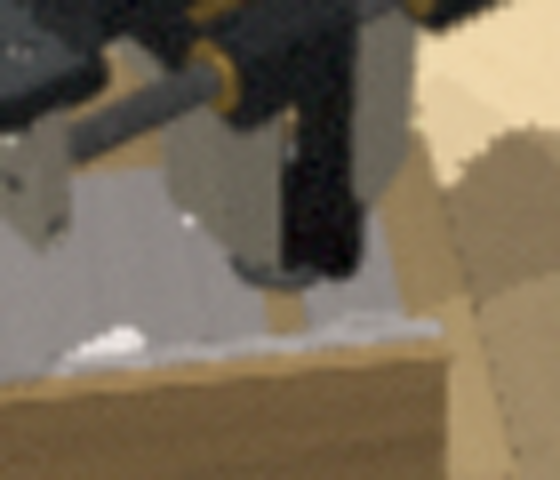

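carry_out --targets '[[[0,0,-0.0003],0.12],[[0,0,-0.0003],0.12],[[0,0,-0.0003],0.12]]'

```text
time: 29.7
tool_pos: [0.4427, -0.2797, 0.0348]
tool_rot: [3.136, 0.013, -1.388]
contact_force: [-0.6, -2.1, -4.3]
opening: 0.0165
```

```bash
python3 - <<'E'
from plan import *
st()
im=eyes.read_camera("side")[:,:,::-1]; cv2.imwrite("pics/side13.png",im)
cv2.imwrite("pics/z13.png",cv2.resize(im[220:280,280:350],None,fx=8,fy=8,interpolation=cv2.INTER_CUBIC))
E
```

```text
29.7 [ 0.4427 -0.2797  0.0348] [ 3.1356  0.0131 -1.3879] [-0.65 -2.14 -4.31] [-0.269  0.285  0.189] 0.0165 [-0.712  0.58   1.744  0.005  0.831  2.244]
```

View pics/z13.png

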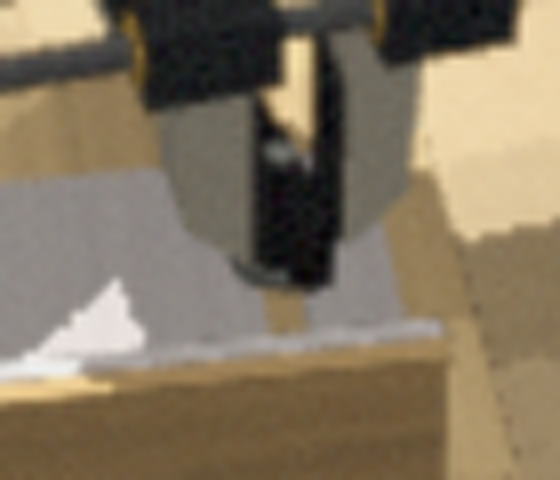

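carry_out --targets '[[[0.0003,0,-0.0002],0.12],[[0.0003,0,-0.0002],0.12],[[0.0003,0,-0.0002],0.12]]'

```text
time: 30.12
tool_pos: [0.4418, -0.2797, 0.0348]
tool_rot: [3.129, 0.011, -1.754]
contact_force: [-0.8, 0.4, -1.9]
opening: 0.0162
```

```bash
python3 - <<'E'
from plan import *
st()
im=eyes.read_camera("side")[:,:,::-1]; cv2.imwrite("pics/side14.png",im)
cv2.imwrite("pics/z14.png",cv2.resize(im[220:280,280:350],None,fx=8,fy=8,interpolation=cv2.INTER_CUBIC))
E
```

```text
30.12 [ 0.4418 -0.2797  0.0348] [ 3.1286  0.0114 -1.7537] [-0.84  0.38 -1.93] [0.046 0.179 0.215] 0.0162 [-0.713  0.58   1.744  0.004  0.835  2.608]
```

View pics/z14.png

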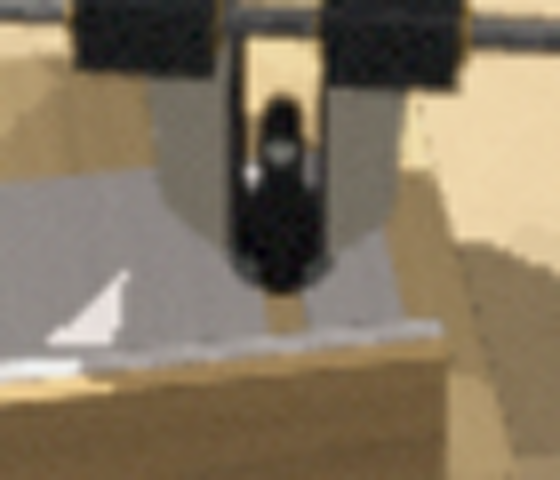

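carry_out --targets '[[[0.0003,0,-0.0001],0.06],[[0.0003,0,-0.0001],0.1],[[0.0003,0,-0.0001],0.1]]' --grip_force 50

```text
time: 30.55
tool_pos: [0.4412, -0.2795, 0.0348]
tool_rot: [3.124, 0.009, -2.012]
contact_force: [-0.8, 1.2, -1.3]
opening: 0.0152
```

```bash
python3 - <<'E'
from plan import *
st()
im=eyes.read_camera("side")[:,:,::-1]; cv2.imwrite("pics/side15.png",im)
cv2.imwrite("pics/z15.png",cv2.resize(im[220:280,280:350],None,fx=8,fy=8,interpolation=cv2.INTER_CUBIC))
E
```

```text
30.55 [ 0.4412 -0.2795  0.0348] [ 3.1244  0.0087 -2.0119] [-0.82  1.16 -1.26] [0.117 0.089 0.39 ] 0.0152 [-0.714  0.58   1.744  0.005  0.837  2.865]
```

View pics/z15.png

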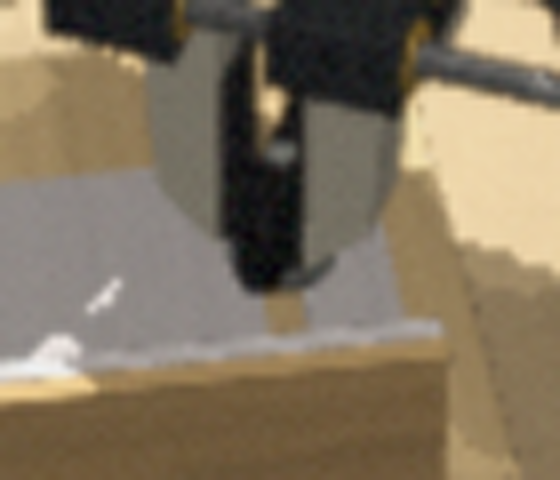

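carry_out --targets '[[[0.0003,0,-0.0001],0.1],[[0,0,-0.0001],0.1]]'

```text
time: 30.85
tool_pos: [0.4402, -0.2803, 0.0347]
tool_rot: [3.122, 0.003, -2.209]
contact_force: [0.6, 0.9, -2.8]
opening: 0.0157
```

```bash
python3 - <<'E'
from plan import *
st()
im=eyes.read_camera("side")[:,:,::-1]; cv2.imwrite("pics/side16.png",im)
cv2.imwrite("pics/z16.png",cv2.resize(im[220:280,280:350],None,fx=8,fy=8,interpolation=cv2.INTER_CUBIC))
E
```

```text
30.85 [ 0.4402 -0.2803  0.0347] [ 3.1220e+00  3.0000e-03 -2.2085e+00] [ 0.57  0.85 -2.84] [-0.014  0.136  0.889] 0.0157 [-7.150e-01  5.800e-01  1.744e+00  2.000e-03  8.370e-01  3.063e+00]
```

View pics/z16.png

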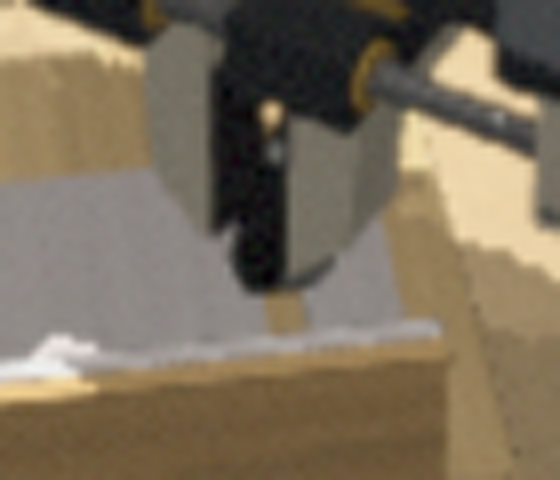

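carry_out --targets '[[[0,0,0],-0.02],[[0,0,0],0],[[0,0,0],0],[[0,0,0],0]]' --fingers 0.6

```text
time: 31.4
tool_pos: [0.4415, -0.2801, 0.0355]
tool_rot: [3.124, 0.005, -2.182]
contact_force: [0.1, -0.3, 0.8]
opening: 0.0369
```

carry_out --targets '[[[0,0,-0.006],0],[[0,0,-0.012],0],[[0,0,-0.015],0],[[0,0,-0.012],0],[[0,0,-0.006],0],[[0,0,-0.003],0]]'

```text
time: 32.15
tool_pos: [0.4426, -0.2813, 0.0945]
tool_rot: [3.127, 0.005, -2.182]
contact_force: [-0.1, 0.4, -0.4]
opening: 0.0368
```

```bash
python3 - <<'E'
from plan import *
st()
b=tow(-.0615,-.0446)
plan([([*b,.095],YAW+np.radians(48))],step=.012,tw=.16)
E
```

```text
32.15 [ 0.4426 -0.2813  0.0945] [ 3.1269  0.0051 -2.1816] [-0.07  0.39 -0.37] [0.085 0.076 0.016] 0.0368 [-0.715  0.493  1.69   0.004  0.973  3.035]
[[[0.0052, 0.0071, -0.0001], -0.1496], [[0.0041, 0.0078, -0.0001], -0.1496], [[0.0028, 0.0083, -0.0001], -0.1496], [[0.0016, 0.0086, -0.0001], -0.1496], [[0.0003, 0.0088, -0.0001], -0.1496], [[-0.001, 0.0087, -0.0001], -0.1496], [[-0.0023, 0.0085, -0.0001], -0.1496], [[-0.0036, 0.008, -0.0001], -0.1496], [[-0.0047, 0.0074, -0.0001], -0.1496], [[-0.0058, 0.0066, -0.0001], -0.1496]]
```

carry_out --targets '[[[0.0052,0.007,0],-0.15],[[0.004,0.0078,0],-0.15],[[0.0028,0.0083,0],-0.15],[[0.0016,0.0086,0],-0.15],[[0.0003,0.0088,0],-0.15],[[-0.001,0.0087,0],-0.15],[[-0.0023,0.0085,0],-0.15],[[-0.0036,0.008,0],-0.15],[[-0.0047,0.0074,0],-0.15],[[-0.002,0.002,0],-0.06]]'

```text
time: 33.4
tool_pos: [0.357, -0.283, 0.0937]
tool_rot: [-3.138, 0.021, -0.724]
contact_force: [0.2, 0.8, -0.2]
opening: 0.0367
```

```bash
python3 - <<'E'
from plan import *
st()
b=tow(-.0615,-.0446)
plan([([*b,.055],YAW+np.radians(48))],step=.009,tw=.16)
im=eyes.read_camera("side")[:,:,::-1]; cv2.imwrite("pics/side17.png",im)
cv2.imwrite("pics/z17.png",cv2.resize(im[200:350,230:370],None,fx=4,fy=4,interpolation=cv2.INTER_CUBIC))
E
```

```text
33.4 [ 0.357  -0.283   0.0937] [-3.1379  0.021  -0.7239] [ 0.2   0.78 -0.21] [0.041 0.156 0.007] 0.0367 [-0.84   0.393  1.872  0.002  0.897  1.454]
[[[-0.0004, 0.0003, 0.0077], -0.0077], [[-0.0004, 0.0003, 0.0077], -0.0077], [[-0.0004, 0.0003, 0.0077], -0.0077], [[-0.0004, 0.0003, 0.0077], -0.0077], [[-0.0004, 0.0003, 0.0077], -0.0077]]
```

View pics/z17.png

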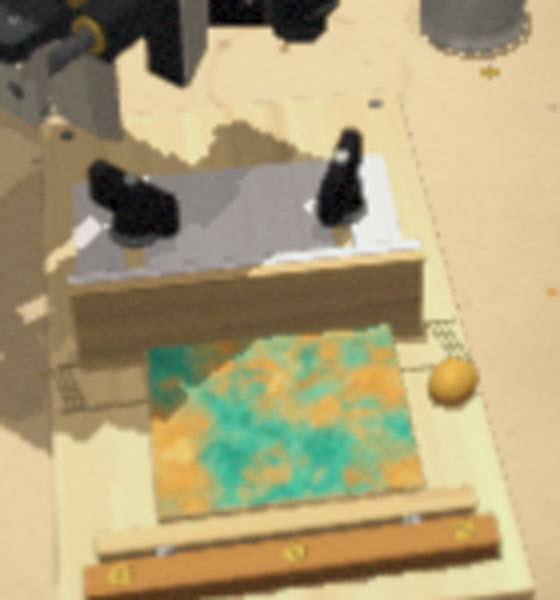

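carry_out --targets '[[[-0.0004,0.0003,0.006],-0.008],[[-0.0004,0.0003,0.01],-0.008],[[-0.0004,0.0003,0.01],-0.008],[[-0.0004,0.0003,0.007],-0.008],[[-0.0004,0,0.003],-0.006],[[0,0,0.001],0]]'

```text
time: 34.2
tool_pos: [0.3538, -0.2813, 0.0532]
tool_rot: [-3.137, 0.023, -0.685]
contact_force: [0.4, -0.4, 0.4]
opening: 0.0365
```

```bash
python3 - <<'E'
from plan import *
st()
b=tow(-.0615,-.0446)
plan([([*b,.0345],YAW+np.radians(48))],step=.009,tw=.16)
im=eyes.read_camera("side")[:,:,::-1]; cv2.imwrite("pics/side18.png",im)
cv2.imwrite("pics/z18.png",cv2.resize(im[200:300,230:330],None,fx=5,fy=5,interpolation=cv2.INTER_CUBIC))
E
```

```text
34.2 [ 0.3538 -0.2813  0.0532] [-3.1367  0.0232 -0.6845] [ 0.38 -0.38  0.41] [ 0.003  0.177 -0.007] 0.0365 [-0.843  0.457  1.919  0.002  0.789  1.412]
[[[0.0006, 0.0002, 0.0062], 0.0003], [[0.0006, 0.0002, 0.0062], 0.0003], [[0.0006, 0.0002, 0.0062], 0.0003]]
```

View pics/z18.png

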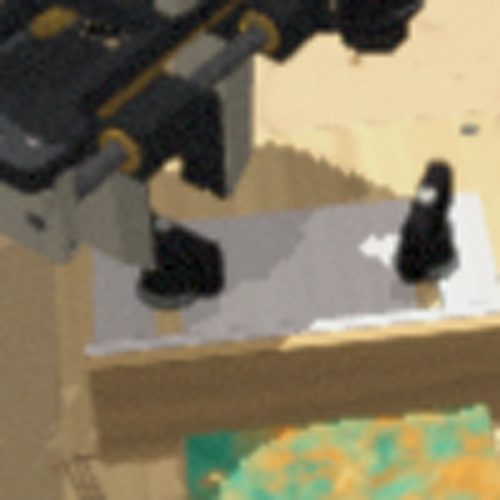

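carry_out --targets '[[[0.0006,0.0002,0.006],0],[[0.0006,0.0002,0.006],0],[[0.0005,0,0.003],0],[[0,0,0.001],0]]'

```text
time: 34.75
tool_pos: [0.355, -0.2829, 0.0364]
tool_rot: [-3.137, 0.022, -0.685]
contact_force: [0.1, 0.4, 0.0]
opening: 0.0365
```

carry_out --targets '[[[0,0,0],0],[[0,0,0],0],[[0,0,-0.0002],0],[[0,0,-0.0002],0],[[0,0,-0.0002],0]]' --fingers 1 --grip_force 40

```text
time: 35.38
tool_pos: [0.3546, -0.2841, 0.0379]
tool_rot: [-3.139, 0.021, -0.685]
contact_force: [2.5, -0.8, -7.0]
opening: 0.0096
```

carry_out --targets '[[[0,0,0.0001],0.06],[[0,0,-0.0002],0.1],[[0,0,-0.0002],0.12]]'

```text
time: 35.75
tool_pos: [0.3541, -0.2845, 0.0378]
tool_rot: [3.137, 0.021, -0.97]
contact_force: [-3.3, -4.3, -4.0]
opening: 0.0093
```

```bash
python3 - <<'E'
from plan import *
st()
im=eyes.read_camera("side")[:,:,::-1]; cv2.imwrite("pics/side19.png",im)
cv2.imwrite("pics/z19.png",cv2.resize(im[200:300,230:330],None,fx=5,fy=5,interpolation=cv2.INTER_CUBIC))
E
```

```text
35.75 [ 0.3541 -0.2845  0.0378] [ 3.1372  0.0207 -0.9702] [-3.31 -4.28 -4.  ] [-0.518  0.47   0.2  ] 0.0093 [-0.845  0.487  1.927 -0.003  0.749  1.698]
```

View pics/z19.png

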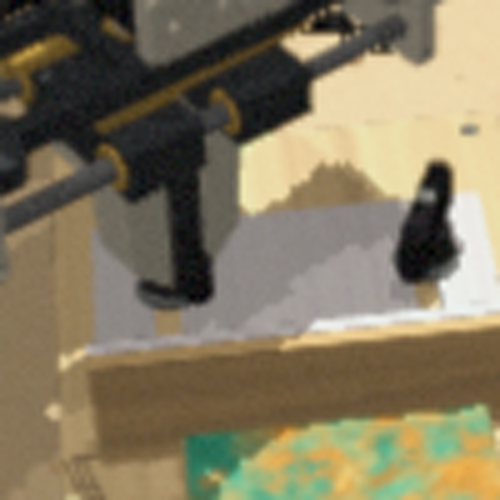

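carry_out --targets '[[[0,0,-0.0002],0.13],[[0,0,-0.0002],0.13],[[0,0,-0.0002],0.13]]'

```text
time: 36.17
tool_pos: [0.353, -0.285, 0.0379]
tool_rot: [3.127, 0.017, -1.373]
contact_force: [-4.1, -3.9, -3.2]
opening: 0.0099
```

```bash
python3 - <<'E'
from plan import *
st()
E
```

```text
36.17 [ 0.353  -0.285   0.0379] [ 3.1269  0.0175 -1.373 ] [-4.11 -3.89 -3.23] [-0.46  0.56 -0.11] 0.0099 [-0.846  0.487  1.927 -0.006  0.75   2.102]
```

carry_out --targets '[[[0,0,-0.0002],0.12],[[0,0,-0.0002],0.12]]'

```text
time: 36.42
tool_pos: [0.3523, -0.2851, 0.0379]
tool_rot: [3.122, 0.013, -1.618]
contact_force: [-2.4, -2.7, -2.2]
opening: 0.0094
```

```bash
python3 - <<'E'
from plan import *
st()
E
```

```text
36.42 [ 0.3523 -0.2851  0.0379] [ 3.1216  0.0135 -1.6183] [-2.39 -2.7  -2.2 ] [-0.199  0.301  0.295] 0.0094 [-0.846  0.487  1.927 -0.007  0.751  2.348]
```

carry_out --targets '[[[0,0,-0.0002],0.08],[[0,0,-0.0002],0.08]]'

```text
time: 36.67
tool_pos: [0.3518, -0.285, 0.0379]
tool_rot: [3.119, 0.01, -1.782]
contact_force: [-2.4, -1.7, -0.9]
opening: 0.0093
```

```bash
python3 - <<'E'
from plan import *
st()
E
```

```text
36.67 [ 0.3518 -0.285   0.0379] [ 3.1186  0.0102 -1.7817] [-2.37 -1.66 -0.87] [-0.134  0.124  0.424] 0.0093 [-0.847  0.487  1.928 -0.008  0.752  2.512]
```

carry_out --targets '[[[0,0,-0.0002],0.08]]'

```text
time: 36.8
tool_pos: [0.3517, -0.285, 0.038]
tool_rot: [3.117, 0.008, -1.861]
contact_force: [-1.2, -1.5, -3.1]
opening: 0.0103
```

```bash
python3 - <<'E'
from plan import *
st()
im=eyes.read_camera("side")[:,:,::-1]; cv2.imwrite("pics/side20.png",im)
cv2.imwrite("pics/z20.png",cv2.resize(im[200:350,230:370],None,fx=4,fy=4,interpolation=cv2.INTER_CUBIC))
E
```

```text
36.8 [ 0.3517 -0.285   0.038 ] [ 3.1174  0.0081 -1.8614] [-1.22 -1.52 -3.09] [-0.126  0.031  1.047] 0.0103 [-0.846  0.486  1.928 -0.009  0.753  2.592]
```

View pics/z20.png

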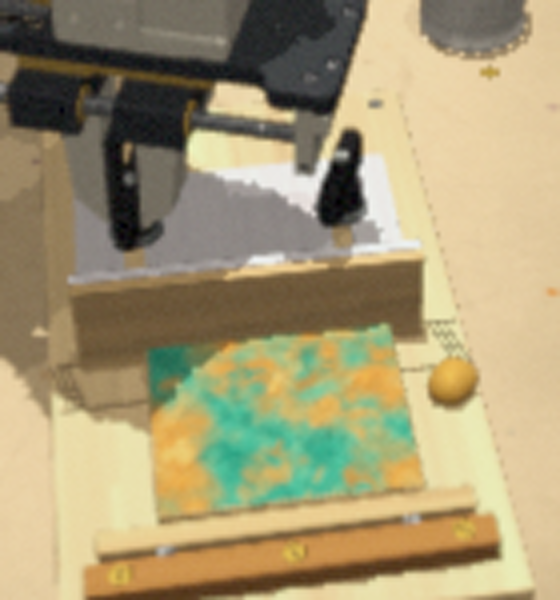

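carry_out --targets '[[[0,0,0],-0.03],[[0,0,0],0],[[0,0,0],0],[[0,0,0],0]]' --fingers 0.6

```text
time: 37.35
tool_pos: [0.3523, -0.2846, 0.0384]
tool_rot: [3.119, 0.009, -1.829]
contact_force: [0.3, -0.3, -0.0]
opening: 0.0364
```

carry_out --targets '[[[0,0,-0.006],0],[[0,0,-0.012],0],[[0,0,-0.015],0],[[0,0,-0.015],0],[[0,0,-0.015],0],[[0,0,-0.01],0],[[0,0,-0.004],0]]'

```text
time: 38.22
tool_pos: [0.3544, -0.2862, 0.1217]
tool_rot: [3.121, 0.008, -1.829]
contact_force: [-0.1, 0.4, 0.0]
opening: 0.0368
```

```bash
python3 - <<'E'
from plan import *
st()
im=eyes.read_camera("side")[:,:,::-1]; cv2.imwrite("pics/side21.png",im)
cv2.imwrite("pics/z21.png",cv2.resize(im[225:275,240:335],None,fx=8,fy=8,interpolation=cv2.INTER_CUBIC))
a=cv2.imread("pics/side0.png").astype(float).sum(2);b=im.astype(float).sum(2); e=cv2.imread("pics/side8.png").astype(float).sum(2)
for c0,c1 in((254,262),(338,346)):
    def prof(im,r0,r1):
        rs=np.arange(r0,r1,.25);out=0
        for c in range(c0,c1): out=out+np.interp(rs+(-.126)*(c-c0),np.arange(400),im[:,c])
        return rs,out/(c1-c0)
    r0=320 if c0>300 else 330
    for q in(a,e,b): print(prof(q,r0,r0+26)[1][::4].round().astype(int))
E
```

```text
38.23 [ 0.3544 -0.2862  0.1217] [ 3.1214  0.0082 -1.8291] [-0.11  0.43  0.03] [ 0.086  0.076 -0.039] 0.0368 [-0.845  0.351  1.84  -0.005  0.972  2.558]
[595 585 573 565 560 553 538 458 336 280 309 382 412 418 422 423 411 380
 332 217 163 161 184 315 522 587]
[632 630 618 605 600 593 587 561 459 343 340 411 445 448 453 454 442 415
 360 239 178 178 201 346 559 622]
[619 617 606 593 587 582 574 548 446 332 327 402 433 439 443 442 429 401
 350 229 171 167 190 336 547 609]
[592 565 535 533 548 547 483 338 251 285 361 402 403 411 418 408 383 316
 220 169 165 216 376 535 587 594]
[634 620 587 566 571 586 571 481 333 323 395 434 435 440 451 441 412 345
 242 185 179 237 406 571 623 631]
[621 607 576 554 557 574 559 469 323 312 383 424 421 430 439 429 404 337
 234 181 177 232 395 559 610 618]
```

View pics/z21.png

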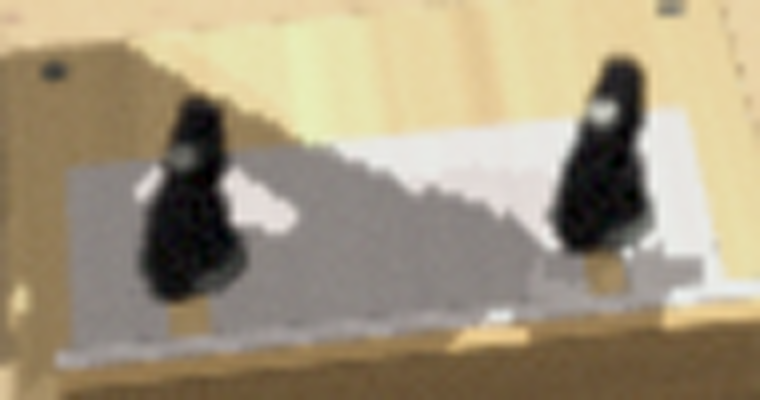

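```bash
python3 - <<'E'
from h import *
for n,u in(("a",[[622,62],[602,112]]),("b",[[197,102],[185,156]])):
    b=tob(onz("side",np.array(u)/8+[240,225],.052))*1e3; d=b[1]-b[0]; print(n,b.round(1).tolist(),np.degrees(np.arctan2(d[1],d[0])))
# blob axis in plane z~.041
im=cv2.imread("pics/side21.png"); m=(im.max(2)<60).astype(np.uint8)
n,l,s,c=cv2.connectedComponentsWithStats(m[225:275,240:335])
for i in range(1,n):
    if s[i,4]<50: continue
    v,u=np.nonzero(l==i); b=tob(onz("side",np.c_[u+240,v+225],.041))*1e3; d=b-b.mean(0); w,V=np.linalg.eigh(d.T@d); print(s[i],b.mean(0),np.degrees(np.arctan2(V[1,1],V[0,1])))
E
```

```text
a [[-78.0, 50.8], [-62.2, 44.0]] -23.009649291342868
b [[-78.8, -42.2], [-61.6, -45.7]] -11.564297999105827
[ 70   8  11  23 146] [-56.71696537  42.91389166] 163.26746832699564
[ 18  13  12  24 175] [-56.80864985 -46.29262994] 172.65731300410695
```

carry_out --targets '[[[0,0,-0.02],0],[[0,0,-0.01],0],[[0,0,0],0],[[0,0,0],0]]'

```text
time: 38.78
tool_pos: [0.3542, -0.2858, 0.151]
tool_rot: [3.119, 0.01, -1.829]
contact_force: [-0.5, -0.7, -0.7]
opening: 0.0366
```

```bash
python3 - <<'E'
from plan import *
st()
im=eyes.read_camera("side")[:,:,::-1]; cv2.imwrite("pics/side22.png",im)
cv2.imwrite("pics/z22.png",cv2.resize(im[140:350,220:400],None,fx=2.8,fy=2.8,interpolation=cv2.INTER_CUBIC))
E
```

```text
38.77 [ 0.3542 -0.2858  0.151 ] [ 3.1186  0.0101 -1.8292] [-0.5  -0.69 -0.75] [0.069 0.105 0.021] 0.0366 [-0.845  0.312  1.801 -0.005  1.053  2.558]
```

View pics/z22.png

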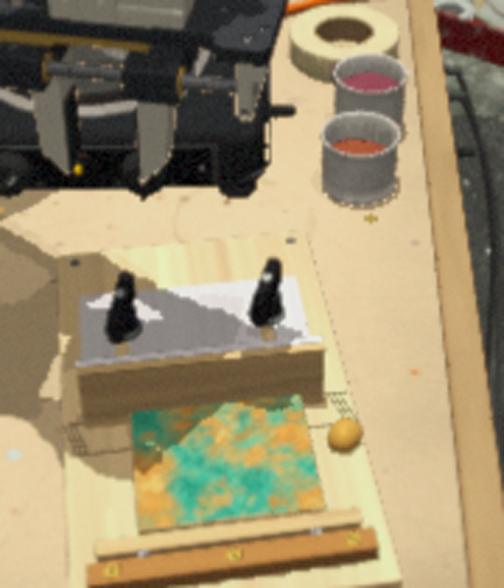

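```bash
python3 - <<'E'
from h import *
k=lambda p:np.array(p)/2.8+[220,140]
for l,p,z in(("foot",[[83,420],[323,392]],.018),("top",[[80,366],[325,347]],.063),("band1",[[68,425],[350,393]],.018),("band2",[[80,452],[360,422]],.018),("panel",[[303,396],[325,507],[138,531],[133,409]],.029)):
    print(l,(tob(onz("side",k(p),z))*1e3).round(1).tolist())
E
```

```text
foot [[7.5, -73.9], [6.6, 67.6]]
top [[9.0, -71.4], [14.9, 66.4]]
band1 [[10.1, -82.6], [9.8, 83.2]]
band2 [[31.6, -76.3], [33.3, 84.5]]
panel [[18.3, 53.5], [99.6, 51.7], [100.3, -47.3], [13.6, -44.5]]
```

```bash
python3 - <<'E'
from h import *
im=cv2.imread("pics/side22.png")
cv2.imwrite("pics/z23.png",cv2.resize(im[255:310,238:348],None,fx=7,fy=7,interpolation=cv2.INTER_CUBIC))
E
```

```text
(no output)
```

View pics/z23.png

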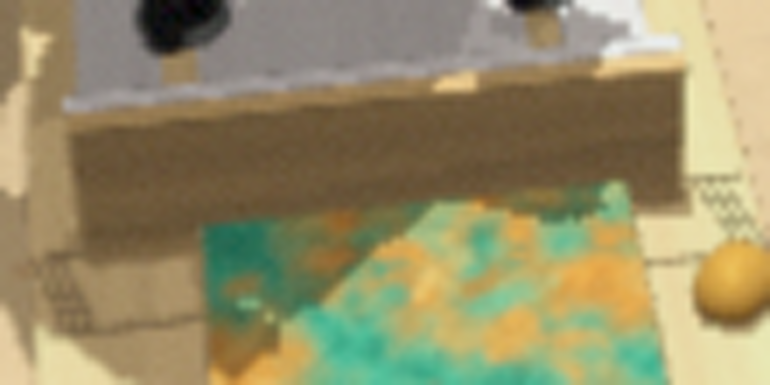

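```bash
python3 - <<'E'
from h import *
k=lambda p:np.array(p)/7+[238,255]
def P(l,p,z):
    b=tob(onz("side",k(p),z))*1e3; d=b[-1]-b[0]; print(l,b.round(1).tolist(),"yaw",(-np.arctan2(d[0],d[1])).round(4))
P("foot",[[82,258],[688,212]],.018)
P("top",[[70,125],[685,70]],.063)
P("band1",[[45,257],[690,178]],.018)
P("band2",[[85,332],[700,255]],.018)
P("panel rear",[[205,225],[625,180]],.029)
k=lambda p:S(p)
P("start top",[[76,153],[414,118]],.063);P("start foot",[[90,235],[412,200]],.018)
k=lambda p:np.array(p)/4+[230,200]
P("top8",[[70,283],[421,252]],.063)
im=cv2.imread("pics/side22.png")
cv2.imwrite("pics/z24.png",cv2.resize(im[305:345,245:355],None,fx=7,fy=7,interpolation=cv2.INTER_CUBIC))
# automatic line fits: fence top front edge (aluminium grey/wood boundary) by vertical gradient
E
```

```text
foot [[11.5, -73.9], [18.5, 67.0]] yaw -0.0495
top [[13.6, -72.4], [17.2, 65.6]] yaw -0.0259
band1 [[10.0, -82.3], [7.8, 69.4]] yaw 0.014
band2 [[34.1, -73.9], [32.2, 67.3]] yaw 0.0133
panel rear [[15.9, -45.0], [16.5, 52.2]] yaw -0.0066
start top [[-19.2, -69.9], [-19.1, 68.2]] yaw -0.0007
start foot [[-17.2, -68.3], [-17.0, 67.8]] yaw -0.0008
top8 [[8.9, -73.1], [12.6, 65.4]] yaw -0.0268
```

View pics/z24.png

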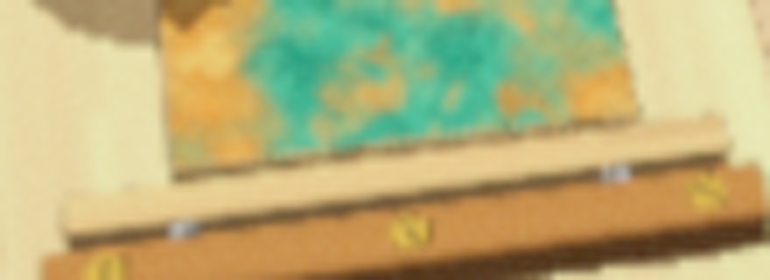

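```bash
python3 - <<'E'
from h import *
def edge(f,c0,c1,p0,p1,win,sign,z):
    im=cv2.GaussianBlur(cv2.imread(f"pics/{f}.png"),(0,0),.7).astype(float).sum(2)
    g=np.gradient(im,axis=0)*sign; pts=[]
    for c in range(c0,c1+1):
        r=p0[1]+(p1[1]-p0[1])*(c-p0[0])/(p1[0]-p0[0]); rs=np.arange(int(r-win),int(r+win)+2); v=g[rs,c]; i=v.argmax()
        if 0<i<len(v)-1 and v[i]>15:
            d=.5*(v[i-1]-v[i+1])/(v[i-1]-2*v[i]+v[i+1]); pts.append((c,rs[i]+d))
    pts=np.array(pts,np.float32); vx,vy,x0,y0=cv2.fitLine(pts,cv2.DIST_HUBER,0,.01,.01).ravel()
    res=np.abs((pts-[x0,y0])@[-vy,vx]); e=[[c,y0+(c-x0)*vy/vx] for c in(c0,c1)]
    b=tob(onz("side",e,z))*1e3; d=b[1]-b[0]
    print(f,len(pts),"medres",np.median(res).round(2),np.round(e,2).tolist(),b.round(1).tolist(),"yaw",(-np.arctan2(d[0],d[1])).round(4))
k=lambda p,f,o:(np.array(p)/f+o)
# face top edge (bright above, dark below -> sign -1)
print("face top");
a=k([76,153],4,[230,220]);b=k([414,118],4,[230,220]); edge("side0",252,331,a,b,3,-1,.063)
a=k([70,125],7,[238,255]);b=k([685,70],7,[238,255])
for f in("side8","side17","side21","side22"): edge(f,252,333,a,b,3,-1,.063)
print("foot")
a=k([90,235],4,[230,220]);b=k([412,200],4,[230,220]); edge("side0",254,331,a,b,3,1,.018)
a=k([82,258],7,[238,255]);b=k([688,212],7,[238,255])
for f in("side8","side17","side21","side22"): 
    edge(f,268,326,k([205,225],7,[238,255]),k([625,180],7,[238,255]),3,1,.029)
print("panel front"); 
for f in("side8","side17","side21","side22"): edge(f,272,334,k([180,178],7,[245,305]),k([630,120],7,[245,305]),2,-1,.029)
print("rail back edge (fixed)")
for f in("side0","side22"): edge(f,258,345,k([100,247],7,[245,305]),k([720,168],7,[245,305]),2,1,.03)
E
```

```text
face top
side0 80 medres 0.17 [[252.0, 258.83], [331.0, 249.93]] [[-17.1, -65.2], [-18.7, 64.0]] yaw 0.0124
side8 56 medres 0.64 [[252.0, 270.15], [333.0, 263.15]] [[8.6, -66.1], [12.4, 61.9]] yaw -0.0295
side17 82 medres 0.26 [[252.0, 271.81], [333.0, 264.58]] [[12.3, -66.2], [15.6, 61.3]] yaw -0.026
side21 81 medres 0.41 [[252.0, 272.09], [333.0, 264.23]] [[12.9, -66.2], [14.8, 61.4]] yaw -0.0149
side22 81 medres 0.38 [[252.0, 272.03], [333.0, 264.32]] [[12.8, -66.2], [15.0, 61.4]] yaw -0.0175
foot
side0 78 medres 0.24 [[254.0, 279.52], [331.0, 270.46]] [[-15.0, -65.9], [-16.5, 64.2]] yaw 0.0112
side8 17 medres 0.39 [[268.0, 288.18], [326.0, 279.95]] [[18.3, -44.0], [14.5, 50.5]] yaw 0.04
side17 45 medres 0.19 [[268.0, 286.86], [326.0, 281.01]] [[15.5, -43.8], [16.8, 50.1]] yaw -0.0148
side21 39 medres 0.53 [[268.0, 286.53], [326.0, 281.61]] [[14.7, -43.8], [18.2, 49.9]] yaw -0.0368
side22 30 medres 0.59 [[268.0, 286.75], [326.0, 281.84]] [[15.2, -43.8], [18.7, 49.8]] yaw -0.037
panel front
side8 15 medres 0.14 [[272.0, 328.25], [334.0, 320.43]] [[98.4, -43.2], [98.0, 48.9]] yaw 0.0043
side17 15 medres 0.13 [[272.0, 328.16], [334.0, 320.39]] [[98.2, -43.2], [97.9, 48.9]] yaw 0.0033
side21 15 medres 0.14 [[272.0, 328.27], [334.0, 320.42]] [[98.4, -43.3], [98.0, 48.9]] yaw 0.0048
side22 13 medres 0.13 [[272.0, 328.26], [334.0, 320.39]] [[98.4, -43.3], [97.9, 48.9]] yaw 0.0054
rail back edge (fixed)
side0 81 medres 0.08 [[258.0, 340.18], [345.0, 328.91]] [[117.3, -64.5], [116.6, 61.8]] yaw 0.0054
side22 81 medres 0.1 [[258.0, 340.47], [345.0, 329.2]] [[117.8, -64.5], [117.1, 61.7]] yaw 0.0053
```

carry_out --targets '[[[0,0,-0.05],-0.1],[[0,0,-0.05],-0.1],[[-0.055,0,-0.02],-0.1],[[-0.06,0,0],-0.1],[[-0.06,0,0],-0.1],[[-0.06,0.01,0],-0.1],[[-0.05,0.02,0],-0.1],[[-0.03,0.01,0],-0.05],[[0,0,0],0]]'

```text
time: 39.95
tool_pos: [0.2599, 0.0126, 0.2777]
tool_rot: [3.132, 0.032, -1.056]
contact_force: [0.2, -0.6, -0.5]
opening: 0.0369
```

```bash
python3 - <<'E'
from plan import *
st()
for n in("side","top"):
    im=eyes.read_camera(n)[:,:,::-1]; cv2.imwrite(f"pics/{n}25.png",im)
im=cv2.imread("pics/top25.png"); cv2.imwrite("pics/z25t.png",cv2.resize(im[180:290,310:480],None,fx=4.7,fy=4.7,interpolation=cv2.INTER_CUBIC))
im=cv2.imread("pics/side25.png"); cv2.imwrite("pics/z25s.png",cv2.resize(im[220:370,230:370],None,fx=4,fy=4,interpolation=cv2.INTER_CUBIC))
E
```

```text
39.95 [0.2599 0.0126 0.2777] [ 3.1317  0.0323 -1.0559] [ 0.15 -0.64 -0.48] [-0.047  0.103 -0.008] 0.0369 [-0.27  -0.21   1.985  0.016  1.397  2.354]
```

View pics/z25t.png

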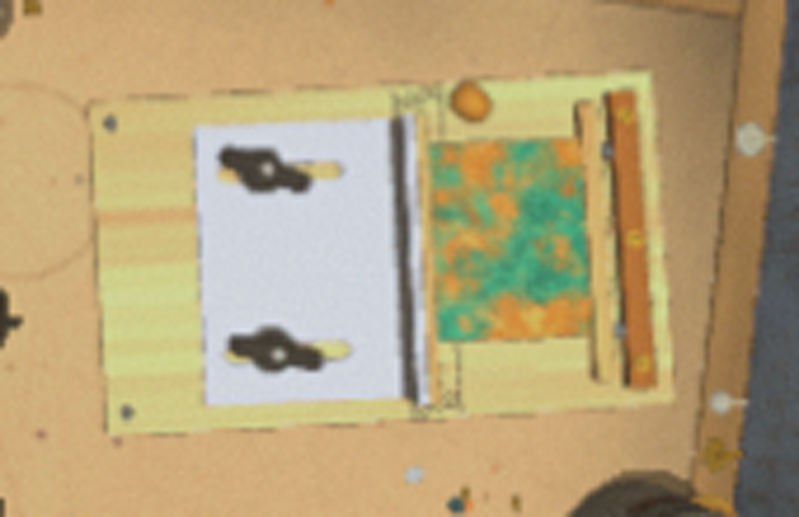

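View pics/z25s.png

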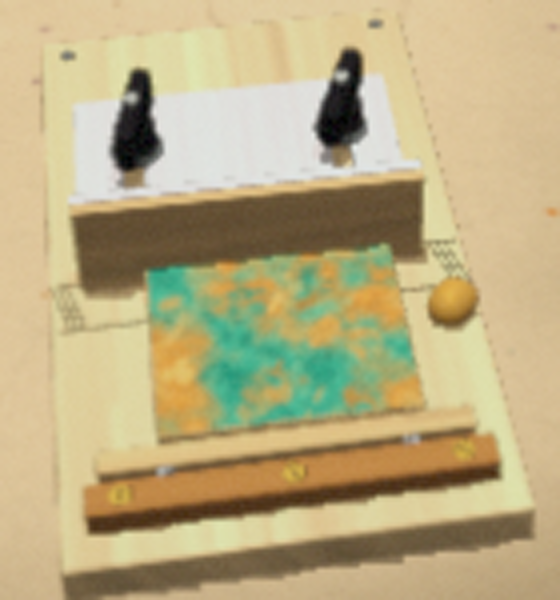

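```bash
cat > ed.py <<'E'
from h import *
def hedge(n,f,p0,p1,win,sign,z,vert,lab):
    im=cv2.GaussianBlur(cv2.imread(f"pics/{f}.png"),(0,0),.7).astype(float).sum(2)
    if vert: im=im.T; p0=p0[::-1];p1=p1[::-1]
    if p0[0]>p1[0]: p0,p1=p1,p0
    g=np.gradient(im,axis=0)*sign; pts=[]
    for c in range(int(p0[0])+2,int(p1[0])-1):
        r=p0[1]+(p1[1]-p0[1])*(c-p0[0])/(p1[0]-p0[0]); rs=np.arange(int(r-win),int(r+win)+2); v=g[rs,c]; i=v.argmax()
        if 0<i<len(v)-1 and v[i]>10:
            d=.5*(v[i-1]-v[i+1])/(v[i-1]-2*v[i]+v[i+1]); pts.append((c,rs[i]+d))
    pts=np.array(pts,np.float32); vx,vy,x0,y0=cv2.fitLine(pts,cv2.DIST_HUBER,0,.01,.01).ravel()
    e=np.array([[c,y0+(c-x0)*vy/vx] for c in(p0[0],p1[0])]); res=np.abs((pts-[x0,y0])@[-vy,vx])
    if vert: e=e[:,::-1]
    b=tob(onz(n,e,z))*1e3; 
    if b[0,1]>b[1,1]: b=b[::-1]
    d=b[1]-b[0]; print(f"{lab:14s}{f:7s} n{len(pts)} res{np.median(res):.2f} {b.round(1).tolist()} yaw {-np.arctan2(d[0],d[1]):.4f}")
E
python3 - <<'E'
from ed import *
for f,r,dk in(("top0",[(128,130),(143,405)],[(325,118),(350,398)]),("top25",[(196,130),(206,405)],[(392,120),(411,402)])):
    hedge("top",f,*T(r),2.5,1,.023,1,"plate rear")
    hedge("top",f,*T(dk),2.5,-1,.05,1,"dark left")
    hedge("top",f,*(T(dk)+[1.8,0]),2.5,1,.063,1,"dark right")
    hedge("top",f,*T([(92,110),(107,425)]),2.5,1,.018,1,"board left")
    hedge("top",f,*T([(651,80),(674,395)]),2.5,-1,.018,1,"board right")
    hedge("top",f,*T([(608,100),(630,375)]),2.5,-1,.03,1,"rail")
hedge("top","top0",*T([(575,105),(600,378)]),2,1,.0275,1,"bar left")
hedge("top","top25",*T([(577,105),(601,378)]),2,1,.0275,1,"bar left")
for f,a,ft in(("side0",[(76,153),(414,118)],[(90,235),(412,200)]),("side25",[(74,213),(421,180)],[(82,290),(421,254)])):
    hedge("side",f,*S(a),2.5,-1,.063,0,"face top")
    if f=="side0": hedge("side",f,*S(ft),2.5,1,.018,0,"foot")
    else:
        hedge("side",f,*S([(82,290),(145,283)]),2.5,1,.018,0,"foot L"); hedge("side",f,*S([(393,258),(423,254)]),2.5,1,.018,0,"foot R")
hedge("side","side0",*S([(76,58),(380,28)]),2.5,1,.023,0,"plate rear")
hedge("side","side25",*S([(74,105),(380,76)]),2.5,1,.023,0,"plate rear")
E
```

```text
plate rear    top0    n56 res0.17 [[-127.8, -70.5], [-128.5, 67.4]] yaw 0.0050
dark left     top0    n46 res0.05 [[-33.3, -68.9], [-34.9, 67.3]] yaw 0.0114
dark right    top0    n56 res0.12 [[-29.4, -67.8], [-30.3, 66.3]] yaw 0.0071
board left    top0    n64 res0.17 [[-144.9, -80.2], [-145.4, 78.7]] yaw 0.0032
board right   top0    n64 res0.15 [[141.5, -80.4], [141.2, 79.9]] yaw 0.0020
rail          top0    n50 res0.06 [[111.8, -67.5], [111.1, 70.3]] yaw 0.0054
plate rear    top25   n56 res0.17 [[-95.6, -72.1], [-94.0, 65.7]] yaw -0.0119
dark left     top25   n57 res0.03 [[-2.7, -72.5], [-1.5, 64.6]] yaw -0.0091
dark right    top25   n57 res0.13 [[1.8, -71.3], [3.3, 63.7]] yaw -0.0117
board left    top25   n63 res0.15 [[-144.8, -80.2], [-145.4, 78.7]] yaw 0.0037
board right   top25   n64 res0.14 [[141.6, -80.4], [141.2, 79.9]] yaw 0.0025
rail          top25   n51 res0.13 [[111.7, -67.5], [110.8, 70.3]] yaw 0.0069
bar left      top0    n55 res0.07 [[100.3, -68.6], [99.9, 68.5]] yaw 0.0033
bar left      top25   n55 res0.17 [[101.2, -68.6], [100.4, 68.4]] yaw 0.0058
face top      side0   n81 res0.17 [[-17.0, -70.0], [-18.8, 68.2]] yaw 0.0129
foot          side0   n78 res0.24 [[-15.0, -68.4], [-16.5, 67.7]] yaw 0.0112
face top      side25  n84 res0.09 [[14.5, -71.7], [15.1, 65.0]] yaw -0.0047
foot L        side25  n10 res0.35 [[17.0, -72.8], [16.3, -47.5]] yaw 0.0271
foot R        side25  n4 res0.01 [[15.7, 54.1], [17.5, 66.3]] yaw -0.1471
plate rear    side0   n73 res0.04 [[-128.1, -70.4], [-129.9, 72.2]] yaw 0.0133
plate rear    side25  n62 res0.05 [[-96.3, -72.2], [-95.7, 66.7]] yaw -0.0043
```

```bash
python3 - <<'E'
from ed import *
for f in("side0","side25"):
    hedge("side",f,*S([(105,474),(155,468)]),2.5,-1,.0275,0,"bar back L")
    hedge("side",f,*S([(190,463),(400,438)]),2.5,-1,.0275,0,"bar back M")
    hedge("side",f,*S([(428,433),(472,427)]),2.5,-1,.0275,0,"bar back R")
    hedge("side",f,*S([(98,453),(150,446)]),2,1,.0275,0,"bar front L")
    hedge("side",f,*S([(435,411),(470,406)]),2,1,.0275,0,"bar front R")
    hedge("side",f,*S([(90,525),(498,475)]),3,1,.018,0,"rail front")
for f in("top0","top25"):
    for d in(-1,0,1,2,3): pass
    hedge("top",f,*(T([(592,105),(608,378)])),2,-1,.0275,1,"bar back")
a=cv2.imread("pics/side0.png")[318:345,250:352];b=cv2.imread("pics/side25.png")[318:345,250:352]
cv2.imwrite("pics/z26.png",cv2.resize(np.vstack([a,b]),None,fx=7,fy=7,interpolation=cv2.INTER_NEAREST))
E
```

```text
bar back L    side0   n9 res0.03 [[109.8, -66.8], [109.2, -48.8]] yaw 0.0307
bar back M    side0   n50 res0.05 [[109.4, -36.2], [108.9, 41.0]] yaw 0.0067
bar back R    side0   n8 res0.03 [[108.8, 51.5], [108.8, 68.0]] yaw -0.0015Traceback (most recent call last):
  File "<stdin>", line 6, in <module>
  File "ed.py", line 11, in hedge
    pts=np.array(pts,np.float32); vx,vy,x0,y0=cv2.fitLine(pts,cv2.DIST_HUBER,0,.01,.01).ravel()
                                              ~~~~~~~~~~~^^^^^^^^^^^^^^^^^^^^^^^^^^^^^^
cv2.error: OpenCV(4.12.0) /io/opencv/modules/imgproc/src/linefit.cpp:618: error: (-215:Assertion failed) npoints2 >= 0 || npoints3 >= 0 in function 'fitLine'
```

```bash
python3 - <<'E'
from ed import *
for f in("side0","side25"):
    hedge("side",f,*S([(105,474),(155,468)]),2.5,-1,.0275,0,"bar back L")
    hedge("side",f,*S([(190,463),(400,438)]),2.5,-1,.0275,0,"bar back M")
    hedge("side",f,*S([(428,433),(472,427)]),2.5,-1,.0275,0,"bar back R")
    hedge("side",f,*S([(90,525),(498,475)]),3,1,.018,0,"rail front")
for f in("top0","top25"):
    try: hedge("top",f,*(T([(592,105),(608,378)])),2,-1,.0275,1,"bar back")
    except Exception: print("x")
a=cv2.imread("pics/side0.png")[318:345,250:352];b=cv2.imread("pics/side25.png")[318:345,250:352]
cv2.imwrite("pics/z26.png",cv2.resize(np.vstack([a,b]),None,fx=7,fy=7,interpolation=cv2.INTER_NEAREST))
E
```

```text
bar back L    side0   n9 res0.03 [[109.8, -66.8], [109.2, -48.8]] yaw 0.0307
bar back M    side0   n50 res0.05 [[109.4, -36.2], [108.9, 41.0]] yaw 0.0067
bar back R    side0   n8 res0.03 [[108.8, 51.5], [108.8, 68.0]] yaw -0.0015
rail front    side0   n99 res0.16 [[130.0, -73.8], [128.5, 74.0]] yaw 0.0101
bar back L    side25  n9 res0.05 [[110.6, -66.9], [110.7, -48.9]] yaw -0.0056
bar back M    side25  n50 res0.05 [[110.5, -36.3], [110.0, 40.8]] yaw 0.0067
bar back R    side25  n8 res0.03 [[110.0, 51.2], [109.7, 67.8]] yaw 0.0186
rail front    side25  n99 res0.16 [[130.0, -73.8], [128.5, 74.0]] yaw 0.0101
bar back      top0    n18 res0.53 [[108.5, -69.0], [112.1, 67.9]] yaw -0.0264
bar back      top25   n23 res0.22 [[110.4, -69.1], [112.0, 67.9]] yaw -0.0114
```

View pics/z26.png

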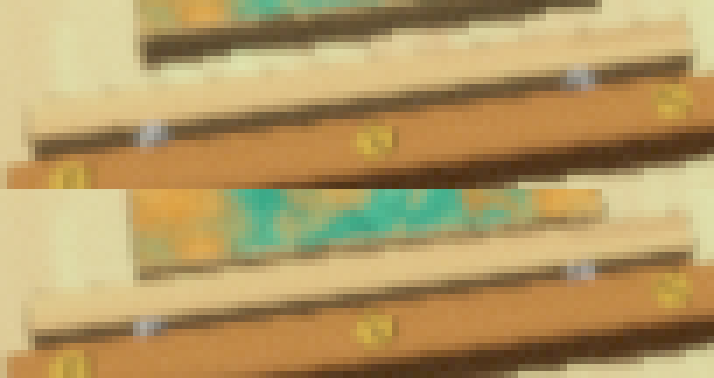

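```bash
python3 - <<'E'
from h import *
I={f:cv2.imread(f"pics/{f}.png").astype(float).sum(2) for f in("side0","side25")}
for c0,c1 in((255,266),(279,325),(338,346)):
    r=[]
    for c in range(c0,c1):
        rc=337.2-.1265*(c-258)  # bar back edge row
        def prof(im): return np.interp(np.arange(rc-4,rc+6,.1),np.arange(400),im[:,c])
        a,b=prof(I["side0"]),prof(I["side25"]); r.append((a[:10].mean(),b[:10].mean(),a[-20:].mean(),b[-20:].mean(),a.min(),b.min(),(b-a).sum()*.1))
    m=np.mean(r,0); dp=m[6]/(m[0]-230); 
    p=[[(c0+c1)/2,337.2-.1265*((c0+c1)/2-258)]]; q=[[p[0][0],p[0][1]+dp]]
    print(c0,m.round(1),"dpx",dp.round(2),"mm",((tob(onz("side",q,.0275))-tob(onz("side",p,.0275)))*1e3).round(2))
E
```

```text
255 [561.4 562.6 406.5 404.8 246.9 263.1 216.5] dpx 0.65 mm [[ 1.15 -0.06]]
279 [555.  544.8 402.2 400.7 247.6 267.5 205.8] dpx 0.63 mm [[ 1.12 -0.14]]
338 [540.8 529.  404.6 402.1 246.4 275.4 201.6] dpx 0.65 mm [[ 1.16 -0.22]]
```

```bash
python3 - <<'E'
from h import *
I={f:cv2.imread(f"pics/{f}.png").astype(float) for f in("top0","top25")}
# average profile across bar in board coordinates at z=.0275, sampled on rows
xs=np.arange(92,120,1.0)
R,_=cv2.Rodrigues(C["top"]["rvec"])
for y0,y1 in((-66,-52),(-40,45),(58,66)):
    out={}
    for f in I:
        acc=0;ys=np.arange(y0,y1,1.)
        P=np.array([[*tow(x/1e3,y/1e3),.0275] for y in ys for x in xs]); uv=proj("top",P).astype(np.float32)
        v=cv2.remap(I[f].astype(np.float32),uv[:,0],uv[:,1],cv2.INTER_LINEAR).sum(1).reshape(len(ys),len(xs)); out[f]=v.mean(0)
    print(y0);print(xs.astype(int));print(out["top0"].round().astype(int));print(out["top25"].round().astype(int))
E
```

```text
Traceback (most recent call last):
ValueError: cannot reshape array of size 1176 into shape (14,28)
```

```bash
python3 - <<'E'
from h import *
I={f:cv2.imread(f"pics/{f}.png").astype(np.float32).sum(2) for f in("top0","top25")}
xs=np.arange(92,122,1.0)
for y0,y1 in((-66,-52),(-40,45),(58,66)):
    print(y0,xs[[0,-1]])
    for f in I:
        ys=np.arange(y0,y1,1.)
        P=np.array([[*tow(x/1e3,y/1e3),.0275] for y in ys for x in xs]); uv=proj("top",P).astype(np.float32)
        v=cv2.remap(I[f],uv[:,0],uv[:,1],cv2.INTER_LINEAR).reshape(len(ys),len(xs)); print(v.mean(0).round().astype(int))
E
```

```text
-66 [ 92. 121.]
[526 512 494 445 391 366 372 391 442 491 501 498 496 493 491 499 508 511
 508 485 418 349 293 243 242 281 315 331 346 355]
[537 533 524 485 443 398 356 340 389 441 473 496 504 501 498 490 481 476
 474 457 403 348 298 251 249 286 319 336 352 360]
-40 [ 92. 121.]
[524 508 468 404 337 312 334 395 453 483 489 489 488 485 486 489 492 493
 487 459 408 337 276 251 266 296 324 341 348 349]
[375 374 373 371 368 367 371 384 412 452 482 494 496 496 494 491 490 484
 469 444 403 339 279 257 273 302 330 347 354 356]
58 [ 92. 121.]
[523 504 475 430 354 278 336 415 459 459 461 473 486 497 508 517 519 521
 499 470 412 314 223 236 255 285 320 347 353 359]
[537 532 524 495 402 307 306 327 367 417 460 469 476 482 485 487 484 481
 469 456 410 316 230 241 258 287 324 353 359 364]
```

```bash
python3 -c "
from cell import order
print(order.hand_in())"
```

```text
the job is handed in; nothing more can be done
None
```

I slid the fence about 33 mm forward until it nipped the panel against the sprung bar, then turned both wing knobs clockwise to their stops. The job was handed in at about 40 s of the 72 s allowed. No verdict came back, so everything below is my own measurement.

**Last checks:**

| Check | Measured | Needed |
|---|---|---|
| Fence face, x on the board | about 16 mm, so about 6.5 mm short of the band's middle | within 13.5 mm of the middle |
| Fence yaw | about -0.015 rad | under 0.035 rad |
| Panel front edge | parallel to the bar and lying against it, to about 0.005 rad | square |
| Knob a | torque rose to about 0.9 N m and the wing stopped turning | fully tight |
| Knob b | turned about 1.15 rad, then torque jumped to about 1.05 N m | fully tight |

The fence and bar did not visibly move while the knobs were tightened. The tape roll, both tins and the wax crumb looked untouched, and the robot ended clear of everything.

**Least certain point:** my measurements of the nip force do not agree.
- **From the bar's movement:** the bar gave about 1.1 mm in the clean side view, and between 0.7 and 1.4 mm in the top view. That means roughly 3 to 4.5 N, near the low end of the 3 to 9 N range.
- **From the push force:** the last push suggested about 5 N.
- **From an earlier picture:** one look at the bar, taken with the arm's shadow across the board, suggested it had given 1.6 to 2 mm.

**Other things to know:**
- **Fence yaw:** pictures taken with the arm's shadow on the fence gave yaw readings up to about -0.04 rad. I trusted the later pictures, taken with the arm out of the way.
- **Knob a:** I gripped it by its hub rather than its wing, and the grip slipped once it met its stop.

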